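# Load the UV dock and lock its carriage with the ball-lock pin

## Task

Stand every small sample pot from the bench upright on the floor of the UV dock's carriage while the carriage is still pinned in its loading position. Then squeeze the button of the ball-lock pin and draw the pin right out, push the carriage by its handle all the way in under the lamp hood with the pots aboard, and squeeze the pin through the aligned holes again until its collar is against the lug, and let it go so that the button springs out and the balls lock. Leave the other things on the bench where they are.

Things in the scene. Friction and masses are not known exactly. Their poses are not given: they have to be found in the camera images.
- dock: fixed UV dock: low grey base plate, 350 mm (x) by 190 mm (y). Origin on the bench under the base's middle, in line with the clevis. x: the way the carriage slides in; z up. The clevis, on the +y side: two upright steel lugs 40 mm wide (x), 80 mm tall, each 10 mm thick (y 100 to 110 and 126 to 136 mm), with 18 mm holes in line along y, 60 mm up; the carriage's tongue runs between them
- hood (a point): centre of the underside of the lamp hood, a clear amber roof 155 mm (x) by 164 mm (y), 88 mm above the bench, its top with the lamp tube at 106 mm; held by a white wall at its far (+x) end only, open to -x and at the sides. Axes as the dock's
- dock_mouth (a point): centre of the hole's mouth on the outer face of the outer lug (dock x 0, y 136, z 60 mm); axes as the dock's, so +y points out of the hole, to the pin's grip. Fully home, the pin's origin lies here (up to 2 mm lower, from the play) with its nose to -y
- carriage (a joint): how far the carriage has slid in, m: 0 = loading position (start, end stop, one tongue hole in line with the clevis), 0.14 = fully in under the hood (end stop, the other hole in line). Friction about 2.5 N; stays where left; the seated pin blocks it, with some 4 mm of play
- carriage_floor (a point): centre of the carriage's floor (its top face, 22 mm up); axes as the dock's; moves along. Aluminium tray 140 mm square outside; walls and a cross of dividers 26 mm high, 4 mm thick: four compartments 64 mm square, centres at x, y = +-34 mm. Its steel tongue (y 112 to 124 mm, 42 to 78 mm above the bench) has two 18 mm holes at x = +-70 mm, on arms at x = +-90 mm
- carriage_handle (a point): the carriage's black handle: upright block 14 mm (x) by 30 mm (y), top 90 mm above the bench, bottom 22 mm, beside the tray on the dock's -y side and clear of the hood; this point is on its axis, 80 mm above the bench. It moves with the carriage along the dock's x
- pin: quick-release ball-lock pin, 160 g, round about its x axis; x points to the nose; origin on the axis at the collar's seating face. Steel, in mm along x: shank 14 across, -34 to 47; cone nose to 59; collar 24 across, -4 to 0. Two balls at 42 stand out to 23 across with the button out and sink flush when it is pressed: the pin enters or leaves holes only with the button held in. Starts locked in the dock
- pin_grip (a point): on the pin's axis, pin x -41 mm, at the back of its black grip disc (56 mm across, pin x -41 to -34). Behind it the button plate (44 mm across, outer face at pin x -55, or -49 pressed). Pinch disc front and plate together along the axis, above the 14 mm shank (21 mm wide, 15 pressed), to push or draw the pin; there are 30 mm for a finger between disc and collar
- pin_button (a joint): travel of the pin's button, m: 0 = sprung out (balls out, locked), 0.006 = fully pressed (balls in). About 3 N to start it, 7 N fully in
- stand_seat (a point): the pin's parking stand (fixed, 70 x 120 mm, empty at first; use is optional): where a parked pin's origin lies, on its axis 55 mm above the bench. A parked pin is level, nose to this frame's -y; rods carry the lower rim of its grip disc and its shank from 6 to 30 mm ahead of the collar; lowered in and lifted out from above
- reagent: bystander: amber bottle with a black cap, 60 mm across, 85 mm tall; origin under its centre
- beaker: bystander: glass beaker, 70 mm across, 90 mm tall; origin under its centre
- timer: bystander: flat white timer, 70 x 70 x 22 mm; origin under its centre
- slide_box: bystander: grey box, 85 x 100 x 35 mm; origin under its centre
- big_jar: bystander: large white jar with black lid, 76 mm across, 85 mm tall, not a sample pot; origin under its centre
- marker: bystander: black pen, 130 x 13 x 13 mm, along its x; origin under its centre
- pot0: small squat sample pot, white cylinder 36 mm across and 54 mm tall in all with a flat grey screw lid (the top 12 mm, same diameter), 60 g (40 to 85 g), bottom-heavy; origin at the centre of its underside, z up through the lid. There are 2 to 4 of them
- pot1: small squat sample pot, white cylinder 36 mm across and 54 mm tall in all with a flat grey screw lid (the top 12 mm, same diameter), 60 g (40 to 85 g), bottom-heavy; origin at the centre of its underside, z up through the lid. There are 2 to 4 of them
- pot2: small squat sample pot, white cylinder 36 mm across and 54 mm tall in all with a flat grey screw lid (the top 12 mm, same diameter), 60 g (40 to 85 g), bottom-heavy; origin at the centre of its underside, z up through the lid. There are 2 to 4 of them
- pot3: small squat sample pot, white cylinder 36 mm across and 54 mm tall in all with a flat grey screw lid (the top 12 mm, same diameter), 60 g (40 to 85 g), bottom-heavy; origin at the centre of its underside, z up through the lid. There are 2 to 4 of them
There are look-alikes about, which are no part of the job. What is shaped like the pin but pink or yellow is not meant. Leave any pink look-alike of the pot0 alone.

How it is judged:
By the outcome, as a careful person would: the job done as asked, in the order asked, and still so for the second after the job is handed in, with the robot touching nothing.
Of pot0, pot1, pot2, pot3 only 2 to 4 are there at a start; the rules pass over those that are not, and their reading is None.
At some moment in a run one of pot0, pot1, pot2, pot3 may be knocked a few centimetres aside while the robot is not near it.
It also fails if it takes over 210 s, if anything falls off the work surface, if the arm or the gripper's body presses on something with over 40 N, if the wrist force passes 120 N, or if a joint passes its speed limit or range.

## Robot

A 6-joint arm with a two-finger parallel gripper is mounted at the origin on the work surface. World frame = base frame: x ahead of the robot, y to its left, z up, the work surface at z = 0. Lengths are in m, angles in rad, forces in N, time in s.
With the tool pointing down it reaches from about 0.35 to 0.775 m from the base axis. Payload 5.5 kg.
Tool frame: the origin (TCP) lies at the centre of the arm's flange, where the gripper is bolted on; the fingertips stand 173 mm ahead of it and the grasp point (between the pads) lies 155 mm ahead of it; y points along the fingers, x is the direction in which the jaws open and shut, and the axes are right-handed (so a half turn about y gives the same grasp; the last joint's range is limited). The gripper opens to 85 mm and grips with 20 to 120 N. Pads are 22 mm wide; open, the fingers measure 114 mm over their backs; the gripper's body (76 mm by 85 mm) begins 54 mm behind the grasp point. The pads swing forward as they close: fully open they stand 13 mm farther back than shut.
Start: joints at [-1.461, 0.313, 0.046, 1.304, 0, 1.431], TCP at [0.142, -0.557, 0.405] pointing down, gripper open.
Joint ranges: [-2.76, 2.76], [-0.86, 1.69], [-1.03, 1.26], [-2.2, 2.34], [-1.47, 1.5], [-3.14, 3.14]. Speed limits (rad/s): [2.57, 2.57, 3.14, 3.14, 3.14, 3.14].

## Interface

Orientations are given as [roll, pitch, yaw] about the fixed x, y, z axes, in that order (R = Rz(yaw) Ry(pitch) Rx(roll)).
In Python, from plant import get_obs, grab_frame, calibration, job_done, outline_of, mark_of gives the robot as it stands.
- The arm moves only by the tool send_rows, never from a script. Its arguments are lists of equal length, an entry for each row: "dp": the shift along the tool's x, y, z normalised to -1 to 1, where 1 is 40 mm, a list of three; "twist": the turn about the tool's y normalised to -1 to 1, where 1 is 120 degrees. In form: {"dp": [[x, y, z], ...], "twist": [twist, ...]}. A call has exactly 8 rows; each row shifts and turns the commanded pose from where the row before left it, along the tool's axes as they then stand; what a row does not reach is not made up. A row lasts 1/10 s, in which the tool goes at most 50 mm and 8.59 degrees, less where a joint would pass 70% of its speed; a pose out of reach is approached as far as the arm can. A call with a number of a shift or a turn outside -1 to 1 is refused whole. A call with a gripper value outside its range is refused whole. "jaw" is the opening, from 0 (shut) to 1 (fully open), set as the call begins (left out, the last holds). The fingers move at their own pace and stop on an object; "force" is the grip in N (left out, the last holds). Time passes only in rows, so rows that do not move let the fingers close, or fill a call up. It gives the time, the measured TCP pose, the force and the opening at its end, in the units of the state.
- get_obs(): the state, without advancing time (a new reading comes with each control period).
- grab_frame(name): name is "scene" or "top" or "wrist"; returns the picture (420x560x3 uint8, blue, green, red); there is no depth.
- calibration(name): a dict with "fx", "fy", "cx", "cy" (pixels), "extrinsics" (4x4, takes a point from world to camera coordinates); the wrist camera has in their place "mount" (4x4, takes a point from camera to tool coordinates, whose origin is the TCP and whose axes are the tool frame's). Camera axes: x right, y up, looking along -z (the intrinsics and any distortion apply to the point x, -y, -z); pixel columns grow to the right and rows downward; lengths in m; the calibration is good to about 2 mm. A picture is of the moment at which its call begins: read the wrist's pose just before it. calibration takes no time and is no camera call.
- job_done(): hands the job in, once; it reports no verdict.
Trained networks look in the newest picture that a camera, given by its name, has taken for a name from the list of things; names that differ only in an ending like _2 or _b are one class to them, and where a whole thing is asked for, a point or a joint stands for the part that bears it (a point fixed in the world has none). Each returns a list of dicts, best first, with "score" (0 to 1); they miss things now and then, are a little off and sometimes report something else, mostly with a low value. They report only what shows in the picture. A call takes as long as a camera call. They do not tell look-alikes from the thing itself.
- outline_of(camera, thing): "mask" (420x560 bool, what is visible of it) and "uv" ([column, row] in pixels, amid what is visible of it).
- mark_of(camera, thing): "uv" ([column, row] in pixels: a listed point, or the origin of a listed thing).
The state is a dict: "time_s": time; "qpos": joint angles; "joint_vel": joint speeds; "effort": joint torques, N m; "position": TCP position; "orientation": TCP orientation; "force": force on the tool from outside, world axes, zero at the start; "wrist_torque": the same for the moment, N m; "gripper_width": opening from 0.0 (shut) to 1.0 (fully open).
Only numpy, scipy, OpenCV 4.12 (cv2) and the standard library are available. Lean on these libraries where they do the work, as an engineer would, in place of code of your own. Each camera call takes 0.05 s, during which the arm holds its last target. There are 200 camera calls.

## Working session

There is one attempt and no reset: what is moved stays moved. The work goes in short steps, Python scripts to look and compute and a tool call to move; the robot and the scene stay as the last step left them, time stands still between calls to the robot, and variables do not carry over. Pictures are saved under pics/ and viewed, about 12 in all and at most 16, crops included, and the job is handed in when it is done.

Besides the shell and the picture viewer there is one more tool, called after "Request:" as name([rows], argument=value, ...), one row to a line, values as JSON. send_rows: Moves the arm, as the interface text tells. Its arguments: {"type":"object","properties":{"dp":{"type":"array","items":{"type":"array","items":{"type":"number","minimum":-1,"maximum":1}}},"twist":{"type":"array","items":{"type":"number","minimum":-1,"maximum":1}},"jaw":{"type":"number"},"force":{"type":"number"}},"required":["dp","twist"]}

```bash
mkdir -p pics; ls
python3 - <<'E'
from plant import *
import cv2,numpy as np
o=get_obs();print(o)
for n in("scene","top"):
    cv2.imwrite(f"pics/{n}0.png",grab_frame(n));c=calibration(n);print(n,c)
print(calibration("wrist"))
E
```

```text
pics
{'time_s': 0.0, 'qpos': array([-1.46061048e+00,  3.14017132e-01,  4.49567516e-02,  1.30361105e+00,
       -1.42849525e-05,  1.43121062e+00]), 'joint_vel': array([-4.68002423e-04,  8.94161967e-05,  7.50024960e-04, -4.26284461e-04,
        7.03801085e-04, -3.10817920e-03]), 'effort': array([-2.41104724e-03, -4.80622780e+01,  2.98534906e+01,  1.94676616e-02,
       -4.97706640e-05, -2.61539931e-06]), 'position': array([ 0.14210409, -0.55695209,  0.40378997]), 'orientation': array([-1.57054958,  0.00185885, -1.32102454]), 'force': array([ 0.11748862, -0.27417375, -1.28055906]), 'wrist_torque': array([0.00686142, 0.05895836, 0.00569199]), 'gripper_width': 1.000405346619199}
scene {'fx': 405.73798072976956, 'fy': 405.73798072976956, 'cx': 275.8648020636724, 'cy': 208.91705958066146, 'extrinsics': array([[-0.7217559 ,  0.69199944, -0.01432492,  0.35619497],
       [-0.54230793, -0.55252513,  0.63294399,  0.17440844],
       [ 0.43008201,  0.46459958,  0.77406505, -1.50967264],
       [ 0.        ,  0.        ,  0.        ,  1.        ]])}
top {'fx': 422.5426550032912, 'fy': 422.5426550032912, 'cx': 277.4257505469657, 'cy': 210.43621758762004, 'extrinsics': array([[ 0.01379419, -0.9998986 , -0.00353714, -0.02360848],
       [ 0.9951908 ,  0.01338598,  0.0970365 , -0.45495238],
       [-0.09697931, -0.00485867,  0.99527454, -1.56362314],
       [ 0.        ,  0.        ,  0.        ,  1.        ]])}
{'fx': 312.69294981875004, 'fy': 312.69294981875004, 'cx': 277.13975353812737, 'cy': 209.47985550497515, 'mount': array([[ 9.99999449e-01, -1.74808488e-04,  1.03550384e-03,
         9.94460515e-04],
       [ 1.04072266e-03,  2.96828362e-01, -9.54930280e-01,
         2.92560842e-02],
       [-1.40436990e-04,  9.54930832e-01,  2.96828380e-01,
         7.64961251e-02],
       [ 0.00000000e+00,  0.00000000e+00,  0.00000000e+00,
         1.00000000e+00]])}
```

View images.

View pics/top0.png

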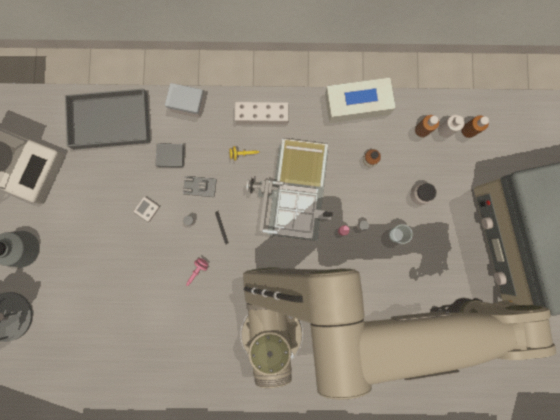

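View pics/scene0.png

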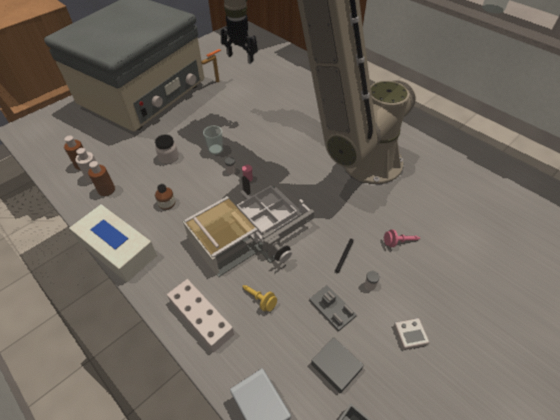

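```bash
cat > h.py <<'E'
from plant import *
import cv2,numpy as np
def ray(cam,uv,obs=None):
    c=calibration(cam)
    d=np.array([(uv[0]-c["cx"])/c["fx"],-(uv[1]-c["cy"])/c["fy"],-1.])
    if cam=="wrist":
        M=Tw(obs)@c["mount"]; return M[:3,3],M[:3,:3]@d
    E=np.linalg.inv(c["extrinsics"]); return E[:3,3],E[:3,:3]@d
def Rt(o):
    r,p,y=o; return cv2.Rodrigues(np.array([0,0,y]))[0]@cv2.Rodrigues(np.array([0,p,0.]))[0]@cv2.Rodrigues(np.array([r,0.,0]))[0]
def Tw(o):
    T=np.eye(4);T[:3,:3]=Rt(o["orientation"]);T[:3,3]=o["position"];return T
def at_z(cam,uv,z,obs=None):
    p,d=ray(cam,uv,obs);return p+d*(z-p[2])/d[2]
def proj(cam,P,obs=None):
    c=calibration(cam)
    E=c["extrinsics"] if cam!="wrist" else np.linalg.inv(Tw(obs)@c["mount"])
    q=E[:3,:3]@np.asarray(P,float)+E[:3,3]; return np.array([c["cx"]-c["fx"]*q[0]/q[2],c["cy"]+c["fy"]*q[1]/q[2]])
def tri(a,b):
    (p,d),(q,e)=a,b; d=d/np.linalg.norm(d);e=e/np.linalg.norm(e)
    A=np.array([d,-e]).T;t=np.linalg.lstsq(A,q-p,rcond=None)[0]
    return (p+t[0]*d+q+t[1]*e)/2,np.linalg.norm(p+t[0]*d-q-t[1]*e)
def move(x=None,y=None,z=None,yaw=None):
    "print tool-axes shift (mm) and twist (deg) from the present pose to a world goal"
    o=get_obs();P=o["position"];g=np.array([P[i] if v is None else v for i,v in enumerate((x,y,z))])
    yw=o["orientation"][2];d=Rt(o["orientation"]).T@(g-P)*1000
    tw=0 if yaw is None else -np.degrees(yaw-yw)
    print("t",round(o["time_s"],2),"tool shift mm",d.round(1),"twist deg",round(tw,1),"pos",P.round(4),"yaw",round(yw,4))
E
python3 - <<'E'
from h import *
it={}
for n in("top","scene"):
    g=grab_frame(n)
    for t,z in (("pot0",.0),("pin",.06),("dock",0),("dock_mouth",.06),("hood",.088),("carriage_floor",.022),("carriage_handle",.08),("pin_grip",.06),("stand_seat",.055),("big_jar",0)):
        L=mark_of(n,t)
        for l in L:
            if l["score"]>.25: print(n,t,round(l["score"],2),np.round(l["uv"],1),at_z(n,l["uv"],z).round(4))
        if L: it[n,t]=L[0]["uv"]
for t in ("dock","dock_mouth","hood","carriage_floor","carriage_handle","pin","pin_grip","stand_seat"):
    if ("top",t) in it and ("scene",t) in it: P,e=tri(ray("top",it["top",t]),ray("scene",it["scene",t]));print(t,P.round(4),round(e,4))
g=grab_frame("top"); a=cv2.resize(g[130:270,170:400],None,fx=3.4,fy=3.4,interpolation=cv2.INTER_CUBIC);cv2.imwrite("pics/c1.png",a)
E
```

```text
top pot0 0.62 [360.5 224.6] [ 0.4077 -0.3329  0.    ]
top pot0 0.46 [338.7 230.4] [ 0.3846 -0.2503  0.    ]
top pot0 0.4 [189.7 220. ] [0.4164 0.3155 0.    ]
top pot0 0.28 [298.6 192.1] [ 0.5289 -0.0972  0.    ]
top pin 0.7 [247.4 152.8] [0.665  0.0968 0.06  ]
top pin 0.61 [265.1 187.4] [0.5362 0.029  0.06  ]
top pin 0.59 [194.9 271.3] [0.2265 0.2776 0.06  ]
top dock 0.85 [299.6 191.6] [ 0.5308 -0.101   0.    ]
top dock_mouth 0.74 [264.9 186.7] [0.5387 0.0297 0.06  ]
top dock_mouth 0.68 [221.2 225.5] [0.3935 0.1869 0.06  ]
top dock_mouth 0.33 [191.4 218.2] [0.4188 0.2967 0.06  ]
top hood 0.64 [302.4 162.6] [ 0.6247 -0.1061  0.088 ]
top carriage_floor 0.85 [294.5 206. ] [ 0.4728 -0.0813  0.022 ]
top carriage_handle 0.88 [327.2 217.1] [ 0.4278 -0.1976  0.08  ]
top pin_grip 0.78 [200.3 262.2] [0.2594 0.2591 0.06  ]
top pin_grip 0.45 [231.1 152.5] [0.6654 0.1574 0.06  ]
top pin_grip 0.4 [249.4 186.3] [0.5395 0.0869 0.06  ]
top stand_seat 0.67 [193.9 183.3] [0.5487 0.2929 0.055 ]
top big_jar 0.83 [418.  199.3] [ 0.5072 -0.5523  0.    ]
scene pot0 0.79 [372.  286.5] [0.4123 0.3205 0.    ]

[... 960 characters left out ...]
4447 -0.199   0.08  ]
scene pin_grip 0.79 [270.4 299.2] [0.6722 0.1663 0.06  ]
scene pin_grip 0.63 [283.4 257.3] [0.5537 0.0957 0.06  ]
scene pin_grip 0.55 [395.5 237.5] [0.2637 0.281  0.06  ]
scene stand_seat 0.66 [333.9 300.1] [0.5492 0.2862 0.055 ]
scene big_jar 0.65 [168.2 155.3] [ 0.5205 -0.5656  0.    ]
scene big_jar 0.46 [334.1 367.3] [0.6664 0.3958 0.    ]
dock [ 0.529  -0.0993  0.0021] 0.0045
dock_mouth [ 0.5408 -0.0118  0.3005] 0.1018
hood [ 0.6258 -0.1062  0.0816] 0.0007
carriage_floor [ 0.4694 -0.0796  0.0472] 0.0021
carriage_handle [ 0.4208 -0.1884 -0.2762] 0.1221
pin [0.6179 0.0991 0.2073] 0.0371
pin_grip [ 0.434   0.1904 -0.1006] 0.4059
stand_seat [0.5496 0.2896 0.0599] 0.0056
```

View pics/c1.png

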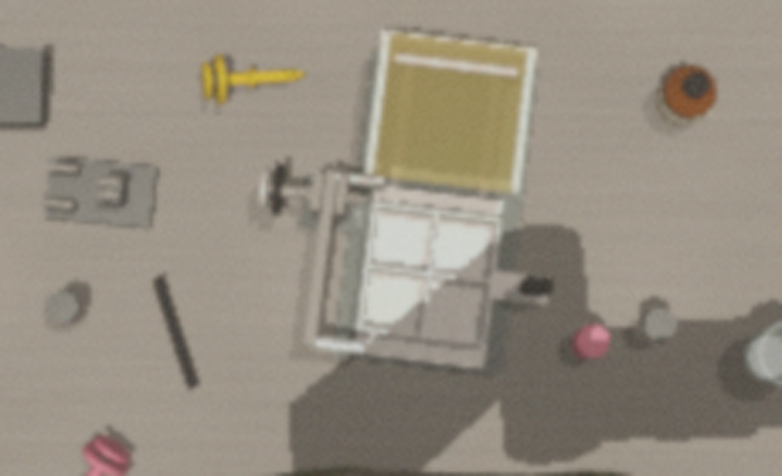

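Two grey pots show, at crop (66,306) and (658,320), i.e. top (189,220) and (363,224). The pink one at crop (591,341) is the look-alike. The grey-black pin in the clevis at crop (290,188) is the right pin, because the others are yellow and pink. I'm moving above the right-hand pot.

Request:
send_rows([
  [-0.466,0.15,0.97],
  [-0.466,0.15,0.97],
  [-0.466,0.15,0.97],
  [-0.466,0.15,0.97],
  [-0.466,0.15,0.97],
  [-0.466,0.15,0.97],
  [-0.466,0.15,0.97],
  [-0.466,0.15,0.97],
], twist=[0,0,0,0,0,0,0,0])

```text
time_s: 2.05
position: [0.4072, -0.3347, 0.3567]
orientation: [-1.571, -0.001, -1.321]
force: [0.5, -0.7, -0.1]
gripper_width: 1.003
```

Request:
send_rows([
  [0,0,0],
  [0,0,0],
  [0,0,0],
  [0,0,0],
  [0,0,0],
  [0,0,0],
  [0,0,0],
  [0,0,0],
], twist=[-0.07,-0.07,-0.07,-0.07,-0.07,-0.07,-0.07,-0.07])

```text
time_s: 2.85
position: [0.406, -0.3359, 0.3568]
orientation: [-1.571, -0.0, -0.142]
force: [0.6, -1.2, -0.5]
gripper_width: 1.001
```

```bash
python3 - <<'E'
from h import *
def marks(n,ts,zs,o=None):
    for t,z in zip(ts,zs):
        for l in mark_of(n,t):
            if l["score"]>.3: print(n,t,round(l["score"],2),np.round(l["uv"],1),at_z(n,l["uv"],z,o).round(4))
grab_frame("top")
marks("top",["pot0"],[0])
for l in outline_of("top","pot0"): print(round(l["score"],2),np.round(l["uv"]),l["mask"].sum())
o=get_obs();print(o["position"],o["orientation"]);g=grab_frame("wrist");cv2.imwrite("pics/w1.png",g)
marks("wrist",["pot0","carriage_handle","carriage_floor","dock_mouth","dock"],[0,.08,.022,.06,0],o)
top=grab_frame("top")
cv2.imwrite("pics/w1b.png",np.hstack([g,top])[:, :, :])
E
python3 -c "
import cv2;a=cv2.imread('pics/w1b.png');cv2.imwrite('pics/w1b.png',cv2.resize(a,(800,300),interpolation=cv2.INTER_AREA))"
```

```text
top pot0 0.55 [341.6 229.1] [ 0.3896 -0.2613  0.    ]
top pot0 0.54 [190. 218.] [0.424  0.3146 0.    ]
top pot0 0.51 [362.6 226. ] [ 0.4025 -0.3408  0.    ]
top pot0 0.48 [368.8 158. ] [ 0.6649 -0.3662  0.    ]
0.49 [361. 222.] 41
0.49 [188. 219.] 92
[ 0.40604577 -0.33596337  0.35675206] [-1.57095327e+00 -1.15533789e-04 -1.51213942e-01]
wrist pot0 0.64 [244.6 115.1] [ 0.3857 -0.2593  0.    ]
wrist pot0 0.56 [271.7 183.9] [ 0.4015 -0.333   0.    ]
wrist carriage_handle 0.6 [300.3   9.8] [ 0.4444 -0.1971  0.08  ]
```

View pics/w1b.png

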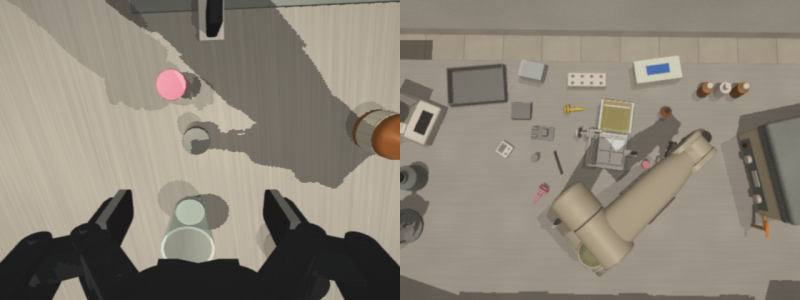

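The wrist view shows the pink look-alike at about (172,85), the grey pot at (196,140), the beaker below and the handle at the top. With the arm moved, the top view shows no further pots. I'm descending to the grey pot.

Request:
send_rows([
  [-0.06,0.65,0.03],
  [-0.06,0.65,0.03],
  [0,0.65,0],
  [0,0.65,0],
  [0,0.65,0],
  [0,0.65,0],
  [0,0.04,0],
  [0,0,0],
], twist=[0,0,0,0,0,0,0,0], jaw=0.75)

```text
time_s: 4.15
position: [0.4015, -0.3327, 0.199]
orientation: [-1.57, 0.001, -0.148]
force: [-0.1, -0.3, 0.6]
gripper_width: 0.747
```

Request:
send_rows([
  [0,0,0],
  [0,0,0],
  [0,0,0],
  [0,0,0],
  [0,0,0],
  [0,0,0],
  [0,0,0],
  [0,0,0],
], twist=[0,0,0,0,0,0,0,0], jaw=0, force=30)

```text
time_s: 4.95
position: [0.4023, -0.3335, 0.2008]
orientation: [-1.573, -0.003, -0.148]
force: [1.4, 0.7, 6.4]
gripper_width: 0.411
```

Request:
send_rows([
  [0,-0.8,0],
  [0,-0.8,0],
  [0,-0.8,0],
  [0,-0.8,0],
  [0,0,0],
  [0,0,0],
  [0,0,0],
  [0,0,0],
], twist=[0,0,0,0,0,0,0,0])

```text
time_s: 5.75
position: [0.4012, -0.3324, 0.3257]
orientation: [-1.569, 0.002, -0.148]
force: [0.1, -0.0, -1.2]
gripper_width: 0.412
```

Request:
send_rows([
  [0.2,-0.2,0.88],
  [0.2,-0.2,0.88],
  [0.2,-0.2,0.88],
  [0.2,-0.2,0.88],
  [0.2,-0.1,0.88],
  [0.2,0,0.88],
  [0,0,0],
  [0,0,0],
], twist=[0,0,0,0,0,0,0,0])

```text
time_s: 6.55
position: [0.4802, -0.1303, 0.3621]
orientation: [-1.571, 0.002, -0.146]
force: [0.1, -0.4, -0.7]
gripper_width: 0.413
```

```bash
cat >> h.py <<'E'
def marks(n,ts,zs,o=None,th=.3):
    for t,z in zip(ts,zs):
        for l in mark_of(n,t):
            if l["score"]>th: print(n,t,round(l["score"],2),np.round(l["uv"],1),at_z(n,l["uv"],z,o).round(4))
E
python3 - <<'E'
from h import *
o=get_obs();print(o["position"],o["orientation"]);g=grab_frame("wrist");cv2.imwrite("pics/w2.png",g)
marks("wrist",["carriage_handle","carriage_floor","dock_mouth","dock","pin","pin_grip","hood"],[.08,.022,.06,0,.06,.06,.088],o)
E
```

```text
[ 0.48024126 -0.13029995  0.36210053] [-1.57079226  0.00191111 -0.14598198]
wrist carriage_floor 0.67 [245.1 150.9] [ 0.455 -0.087  0.022]
wrist dock 0.97 [317.2 143.2] [ 0.5283 -0.0923  0.    ]
wrist hood 0.94 [460.3 149.8] [ 0.6276 -0.1038  0.088 ]
```

View pics/w2.png

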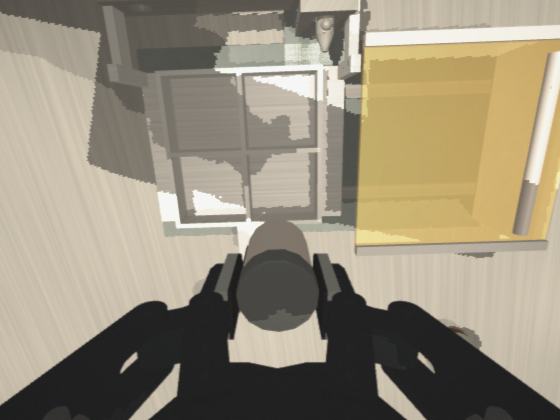

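The tray (corners at about (157,72), (326,67), (322,224) and (165,225)), its cross at (245,151), the hood's left edge at x≈360 and the clevis at (325,35) are all clear.

Run:
```python
from h import *
o=dict(position=np.array([0.48024126,-0.13029995,0.36210053]),orientation=np.array([-1.57079226,0.00191111,-0.14598198]))
for uv,z in [((157,72),.048),((326,67),.048),((322,224),.048),((165,225),.048),((245,151),.048),((245,151),.048),((365,47),.09),((357,247),.09),((240,72),.048),((249,222),.048),((167,153),.048),((322,150),.048)]:
    print(uv,at_z("wrist",uv,z,o)[:2].round(4))
move(.47,-.085)
```

```text
(157, 72) [ 0.3964 -0.009 ]
(326, 67) [ 0.5372 -0.0259]
(322, 224) [ 0.5194 -0.1641]
(165, 225) [ 0.3688 -0.1431]
(245, 151) [ 0.458  -0.0845]
(245, 151) [ 0.458  -0.0845]
(365, 47) [ 0.5588 -0.0216]
(357, 247) [ 0.5425 -0.173 ]
(240, 72) [ 0.4654 -0.0192]
(249, 222) [ 0.4499 -0.1519]
(167, 153) [ 0.3879 -0.076 ]
(322, 150) [ 0.5267 -0.0937]
t 6.95 tool shift mm [-17.   -0.   44.8] twist deg 0 pos [ 0.4801 -0.1318  0.363 ] yaw -0.1496
```

Request:
send_rows([
  [-0.77,0,0.1],
  [-0.77,0,0.1],
  [0,0.8,0],
  [0,0.8,0],
  [0,0.8,0],
  [0,0.3,0],
  [0,0,0],
  [0,0,0],
], twist=[-0.008,-0.008,0,0,0,0,0,0])

```text
time_s: 7.75
position: [0.4205, -0.1149, 0.2555]
orientation: [-1.571, -0.0, -0.115]
force: [0.5, -0.2, 0.6]
gripper_width: 0.408
```

Run:
```python
from h import *
move(.4202,-.1143,.222,-.117)
o=get_obs();print(o["force"]);g=grab_frame("wrist");cv2.imwrite("pics/w3.png",g)
```

```text
t 7.75 tool shift mm [-0.4 33.5  0.6] twist deg 0.1 pos [ 0.4205 -0.1149  0.2555] yaw -0.1151
[ 0.48376237 -0.1632262   0.6295793 ]
```

View pics/w3.png

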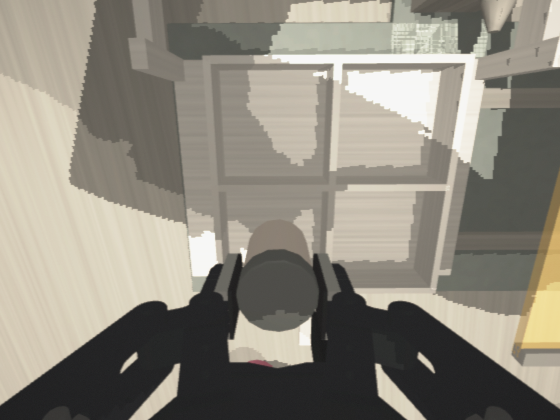

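The pot is centred over the near left compartment (columns 225–328). I'm lowering and releasing it, then rising.

Request:
send_rows([
  [0,0.3,0],
  [0,0.3,0],
  [0,0.2,0],
  [0,0,0],
  [0,0,0],
  [0,0,0],
  [0,0,0],
  [0,0,0],
], twist=[0,0,0,0,0,0,0,0])

```text
time_s: 8.6
position: [0.4205, -0.1146, 0.2234]
orientation: [-1.571, -0.0, -0.115]
force: [-0.9, -0.9, -1.4]
gripper_width: 0.409
```

Request:
send_rows([
  [0,0,0],
  [0,0,0],
  [0,0,0],
  [0,0,0],
  [0,0,0],
  [0,-0.4,0],
  [0,-0.8,0],
  [0,-0.8,0],
], twist=[0,0,0,0,0,0,0,0], jaw=0.6)

```text
time_s: 9.4
position: [0.42, -0.1144, 0.3035]
orientation: [-1.57, 0.002, -0.115]
force: [0.5, -0.5, -0.2]
gripper_width: 0.603
```

Run:
```python
from h import *
move(.414,.26,.36)
grab_frame("top");marks("top",["pot0"],[0])
```

```text
t 9.4 tool shift mm [-48.9 -56.2 371.3] twist deg 0 pos [ 0.42   -0.1144  0.3035] yaw -0.1147
top pot0 0.67 [338.3 230.3] [ 0.3849 -0.2488  0.    ]
top pot0 0.64 [189.4 218.4] [0.4225 0.3168 0.    ]
```

Request:
send_rows([
  [0,-0.7,0.2],
  [0,-0.7,0.4],
  [-0.2,0,0.95],
  [-0.2,0,0.95],
  [-0.2,0,0.95],
  [-0.2,0,0.95],
  [-0.2,0,0.95],
  [-0.2,0,0.95],
], twist=[0,0,0,0,0,0,0,0])

```text
time_s: 10.3
position: [0.401, 0.1427, 0.3585]
orientation: [-1.571, 0.0, -0.115]
force: [1.0, 0.1, 0.4]
gripper_width: 0.6
```

Request:
send_rows([
  [0,0,0.95],
  [0,0,0.95],
  [0,0,0.95],
  [0,0,0],
  [0,0,0],
  [0,0,0],
  [0,0,0],
  [0,0,0],
], twist=[0,0,0,0,0,0,0,0])

```text
time_s: 11.1
position: [0.4146, 0.2536, 0.3591]
orientation: [-1.571, -0.0, -0.116]
force: [0.0, 0.1, -0.1]
gripper_width: 0.599
```

Run:
```python
from h import *
o=get_obs();g=grab_frame("wrist");cv2.imwrite("pics/w4.png",g)
marks("wrist",["pot0","stand_seat","marker"],[0,.055,0],o)
for l in outline_of("wrist","pot0"): print(round(l["score"],2),l["uv"],at_z("wrist",l["uv"],.03,o))
move(.4225,.3168,.2,-.117)
```

```text
wrist pot0 0.69 [267.  130.7] [0.4118 0.3117 0.    ]
wrist stand_seat 0.73 [424.8 149.2] [0.548 0.283 0.055]
0.68 [266.6, 133.2] [0.41232689 0.31094668 0.03      ]
t 11.35 tool shift mm [  0.5 159.2  63.1] twist deg 0.1 pos [0.4147 0.2542 0.3592] yaw -0.1154
```

View pics/w4.png

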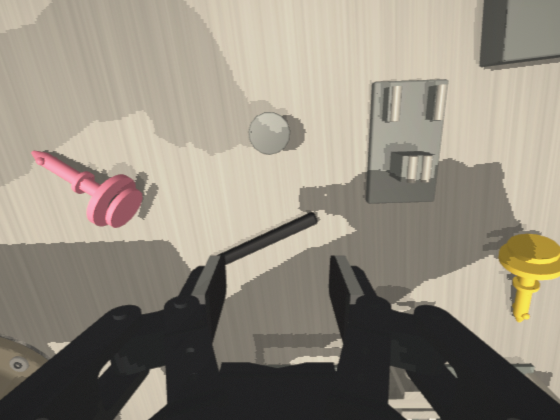

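Pot at (268,133), stand at (407,142), and the pen is clear of the fingers' path. Picking the pot up.

Request:
send_rows([
  [-0.12,0,0.7],
  [-0.12,0.5,0.7],
  [0,0.7,0],
  [0,0.7,0],
  [0,0.7,0],
  [0,0.7,0],
  [0,0.7,0],
  [0,0,0],
], twist=[0,0,0,0,0,0,0,0], jaw=0.75)

```text
time_s: 12.15
position: [0.4097, 0.3102, 0.1957]
orientation: [-1.575, 0.006, -0.115]
force: [-0.4, -0.4, 0.2]
gripper_width: 0.752
```

Request:
send_rows([
  [0,0,0],
  [0,0,0],
  [0,0,0],
  [0,0,0],
  [0,0,0],
  [0,0,0],
  [0,0,0],
  [0,0,0],
], twist=[0,0,0,0,0,0,0,0], jaw=0)

```text
time_s: 12.95
position: [0.4123, 0.3117, 0.2007]
orientation: [-1.569, -0.003, -0.115]
force: [1.0, -0.5, 7.4]
gripper_width: 0.407
```

Request:
send_rows([
  [0,-0.8,0],
  [0,-0.8,0],
  [0,-0.8,0],
  [0,-0.8,0],
  [0,-0.4,0],
  [0,0,0],
  [0,0,0],
  [0,0,0],
], twist=[0,0,0,0,0,0,0,0])

```text
time_s: 13.75
position: [0.4109, 0.311, 0.3416]
orientation: [-1.572, 0.002, -0.115]
force: [-0.8, 0.6, -1.3]
gripper_width: 0.414
```

Run:
```python
from h import *
move(.4282,-.0467,.222,-.117)
o=dict(position=np.array([.4146,.2538,.3591]),orientation=np.array([-1.571,0,-.1155]))
for uv in [(371,82),(447,80),(437,202),(367,202)]: print(at_z("wrist",uv,.012,o)[:2].round(4))
```

```text
t 13.75 tool shift mm [  58.3  120.  -353.2] twist deg 0.1 pos [0.4109 0.311  0.3416] yaw -0.1147
[0.5154 0.3455]
[0.5866 0.339 ]
[0.5814 0.2192]
[0.508  0.2277]
```

Request:
send_rows([
  [0.18,0,-0.95],
  [0.18,0,-0.95],
  [0.18,0,-0.95],
  [0.18,0,-0.95],
  [0.18,0,-0.95],
  [0.18,0,-0.95],
  [0.18,0,-0.95],
  [0.2,0,-0.95],
], twist=[0,0,0,0,0,0,0,0])

```text
time_s: 14.55
position: [0.434, 0.0011, 0.3417]
orientation: [-1.571, 0.003, -0.115]
force: [1.0, 0.9, -0.8]
gripper_width: 0.414
```

Request:
send_rows([
  [0,0,-0.6],
  [0,0,-0.63],
  [0,0.7,0],
  [0,0.7,0],
  [0,0.7,0],
  [0,0,0],
  [0,0,0],
  [0,0,0],
], twist=[0,0,0,0,0,0,0,0])

```text
time_s: 15.35
position: [0.4296, -0.0464, 0.26]
orientation: [-1.571, -0.001, -0.114]
force: [0.3, -0.1, -0.8]
gripper_width: 0.411
```

Run:
```python
from h import *
move(.4282,-.0467,.222,-.117)
g=grab_frame("wrist");cv2.imwrite("pics/w5.png",g)
```

```text
t 15.35 tool shift mm [-1.4 38.  -0.5] twist deg 0.1 pos [ 0.4296 -0.0464  0.26  ] yaw -0.1144
```

View pics/w5.png

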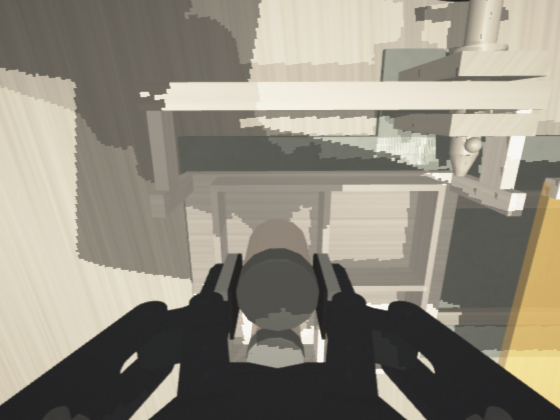

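The pot is over the far left compartment (columns 222–322), with the first pot standing at (277,345). Lowering and releasing, then rising and turning toward the pin.

Request:
send_rows([
  [-0.04,0.3,0],
  [0,0.3,0],
  [0,0.3,0],
  [0,0,0],
  [0,0,0],
  [0,0,0],
  [0,0,0],
  [0,0,0],
], twist=[0,0,0,0,0,0,0,0])

```text
time_s: 16.2
position: [0.4276, -0.0462, 0.2235]
orientation: [-1.571, -0.001, -0.115]
force: [0.3, -0.7, -1.3]
gripper_width: 0.411
```

Request:
send_rows([
  [0,0,0],
  [0,0,0],
  [0,0,0],
  [0,0,0],
  [0,0,0],
  [0,-0.4,0],
  [0,-0.8,0],
  [0,-0.8,0],
], twist=[0,0,0,0,0,0,0,0], jaw=0.6)

```text
time_s: 17.0
position: [0.427, -0.046, 0.3035]
orientation: [-1.57, 0.002, -0.115]
force: [0.2, -0.6, -0.8]
gripper_width: 0.596
```

Request:
send_rows([
  [0,-0.8,0],
  [0,-0.5,0],
  [0,0,0],
  [0,0,0],
  [0,0,0],
  [0,0,0],
  [0,0,0],
  [0,0,0],
], twist=[-0.07,-0.07,-0.07,-0.07,-0.07,-0.07,-0.07,-0.07])

```text
time_s: 17.8
position: [0.4274, -0.0461, 0.355]
orientation: [-1.571, 0.0, 1.064]
force: [0.0, -1.2, -0.4]
gripper_width: 0.6
```

Request:
send_rows([
  [0,0,0],
  [0,0,0],
  [0,0,0],
  [0,0,0],
  [0,0,0],
  [0,0,0],
  [0,0,0],
  [0,0,0],
], twist=[-0.065,-0.06,-0.06,0,0,0,0,0])

```text
time_s: 18.6
position: [0.4275, -0.0461, 0.3551]
orientation: [-1.571, 0.0, 1.445]
force: [-0.5, -0.3, 0.1]
gripper_width: 0.6
```

Run:
```python
from h import *
o=np.array([.528,-.0925,0]);ex=np.array([.9932,-.1167,0]);ey=np.array([.1167,.9932,0])
g=o+.176*ey;print("grip",g); move(g[0]-0.03,g[1],.33,1.454)
```

```text
grip [0.5485392 0.0823032 0.       ]
t 18.6 tool shift mm [138.8  25.1 -74.2] twist deg -0.5 pos [ 0.4275 -0.0461  0.3551] yaw 1.4449
```

Request:
send_rows([
  [0.7,0.1,-0.52],
  [0.7,0.1,-0.52],
  [0.7,0.1,-0.52],
  [0.7,0.1,-0.52],
  [0.75,0.1,-0.52],
  [0,0.1,0],
  [0,0,0],
  [0,0,0],
], twist=[-0.004,0,0,0,0,0,0,0])

```text
time_s: 19.4
position: [0.5469, 0.0821, 0.3308]
orientation: [-1.569, 0.001, 1.454]
force: [-0.2, 0.2, 0.4]
gripper_width: 0.599
```

Run:
```python
from h import *
o=get_obs();print(o["position"],o["orientation"]);g=grab_frame("wrist");cv2.imwrite("pics/w6.png",g)
marks("wrist",["pot0","dock_mouth","pin","pin_grip","dock","carriage_floor"],[.022,.06,.06,.06,0,.022],o)
```

```text
[0.54686417 0.08214538 0.33078861] [-1.56942120e+00  5.41672610e-04  1.45352396e+00]
wrist pot0 0.96 [23.6 80.1] [ 0.422  -0.1155  0.022 ]
wrist pot0 0.62 [102.9  78.8] [ 0.4287 -0.0499  0.022 ]
wrist dock_mouth 0.62 [226.9 212.1] [0.544  0.0409 0.06  ]
wrist pin 0.93 [229.1 206.8] [0.5398 0.0434 0.06  ]
wrist pin 0.93 [321.3 311.1] [0.6462 0.1098 0.06  ]
wrist pin 0.31 [528.4 179. ] [0.5448 0.2805 0.06  ]
wrist pin_grip 0.83 [278.5 207.1] [0.5447 0.0829 0.06  ]
wrist dock 0.62 [ 98.1 191. ] [ 0.5251 -0.0946  0.    ]
wrist carriage_floor 0.9 [ 66.9 120.4] [ 0.4574 -0.09    0.022 ]
```

View pics/w6.png

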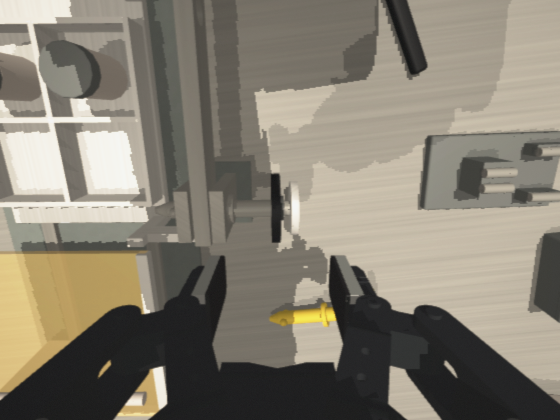

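Run:
```python
from h import *
o=dict(position=np.array([0.54686417,0.08214538,0.33078861]),orientation=np.array([-1.5694,.00054,1.45352]))
O=np.array([.528,-.0925,0]);ex=np.array([.9932,-.1167,0]);ey=np.array([.1167,.9932,0]);ez=np.array([0,0,1])
for n,y,z,x in [("disc front top",.170,.088,0),("disc back top",.177,.088,0),("disc front near x-",.170,.06,-.028),("disc front x+",.170,.06,.028),("plate outer x-",.191,.06,-.022),("plate x+",.191,.06,.022),("lug outer corner top",.136,.08,-.02),("lug corner x+",.136,.08,.02)]:
    print(n,proj("wrist",O+y*ey+z*ez+x*ex,o).round(1))
for uv,z in [((278,208),.06),((245,209),.067)]: print(at_z("wrist",uv,z,o))
g=cv2.imread("pics/w6.png")[140:270,160:330];cv2.imwrite("pics/w6c.png",cv2.resize(g,None,fx=4.5,fy=4.5,interpolation=cv2.INTER_CUBIC))
```

```text
disc front top [270.2 223.3]
disc back top [279.9 223.3]
disc front near x- [270.7 177.6]
disc front x+ [271.1 243.6]
plate outer x- [297.3 185.1]
plate x+ [296.4 236.9]
lug outer corner top [223.7 193.9]
lug corner x+ [226.3 244.4]
[0.54541655 0.08240424 0.06      ]
[0.54108014 0.05681109 0.067     ]
```

View pics/w6c.png

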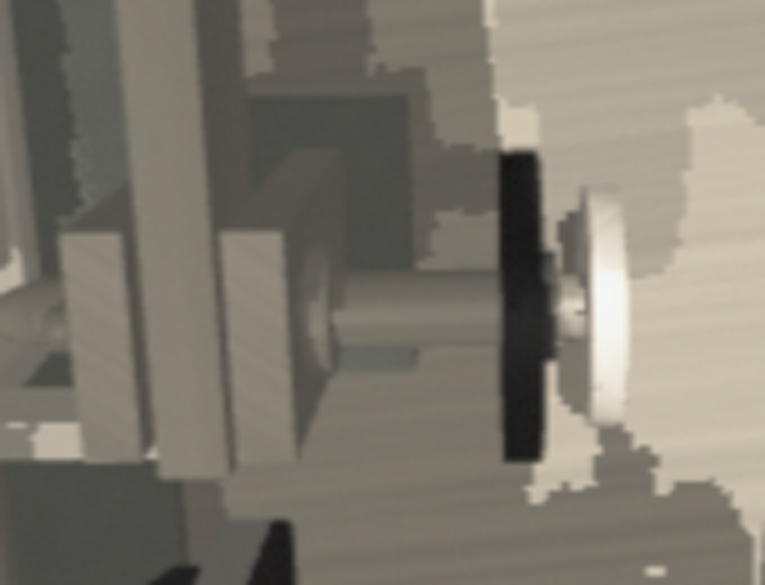

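Compared with the predicted points, the dock sits about 2 mm nearer (−x); the disc front edge is at column 271 and the plate at 299. The black disc, white plate and steel shank identify this as the right pin. I'm descending and squeezing.

Request:
send_rows([
  [0.07,0.4,0],
  [0,0.4,0],
  [0,0.4,0],
  [0,0.4,0],
  [0,0.4,0],
  [0,0.22,0],
  [0,0,0],
  [0,0,0],
], twist=[0,0,0,0,0,0,0,0], jaw=0.45)

```text
time_s: 20.55
position: [0.548, 0.0853, 0.2427]
orientation: [-1.571, 0.0, 1.454]
force: [0.2, 0.2, -0.6]
gripper_width: 0.451
```

Request:
send_rows([
  [0,0,0],
  [0,0,0],
  [0,0,0],
  [0,0,0],
  [0,0,0],
  [0,0,0],
  [0,0,0],
  [0,0,0],
], twist=[0,0,0,0,0,0,0,0], jaw=0, force=50)

```text
time_s: 21.35
position: [0.548, 0.0855, 0.2425]
orientation: [-1.571, -0.0, 1.454]
force: [1.4, 2.5, 1.1]
gripper_width: 0.149
```

Run:
```python
from h import *
o=get_obs();print(o["force"],o["gripper_width"]*85);g=grab_frame("wrist");cv2.imwrite("pics/w7.png",g)
move()
```

```text
[1.36039869 2.4965115  1.05028638] 12.672746004500205
t 21.4 tool shift mm [0. 0. 0.] twist deg 0 pos [0.548  0.0854 0.2425] yaw 1.4542
```

View pics/w7.png

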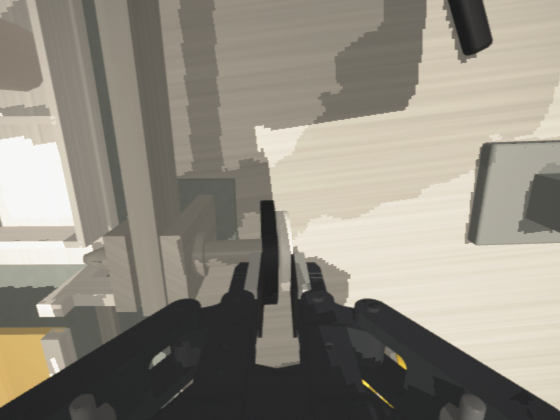

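The disc and plate are pinched together. The opening reads 12.7 mm, so the button is in. Drawing the pin out along dock +y.

Request:
send_rows([
  [0.15,0,0],
  [0.25,0,0],
  [0.25,0,0],
  [0.25,0,0],
  [0.25,0,0],
  [0.25,0,0],
  [0.25,0,0],
  [0.25,0,0],
], twist=[0,0,0,0,0,0,0,0])

```text
time_s: 22.2
position: [0.5567, 0.1618, 0.2422]
orientation: [-1.571, 0.0, 1.454]
force: [0.5, -0.1, -1.5]
gripper_width: 0.149
```

Run:
```python
from h import *
o=get_obs();print(o["force"],o["gripper_width"]*85);g=grab_frame("wrist");cv2.imwrite("pics/w8.png",g)
move()
marks("wrist",["pin","pin_grip","stand_seat"],[.06,.06,.055],o)
```

```text
[ 0.4562173  -0.09763827 -1.51039261] 12.650416861652854
t 22.25 tool shift mm [0. 0. 0.] twist deg 0 pos [0.5569 0.163  0.2423] yaw 1.4555
wrist pin 0.83 [198.5 250.9] [0.5476 0.12   0.06  ]
wrist pin_grip 0.74 [276.6 247.7] [0.5506 0.1617 0.06  ]
wrist stand_seat 0.97 [505.  215.6] [0.5486 0.2843 0.055 ]
```

View pics/w8.png

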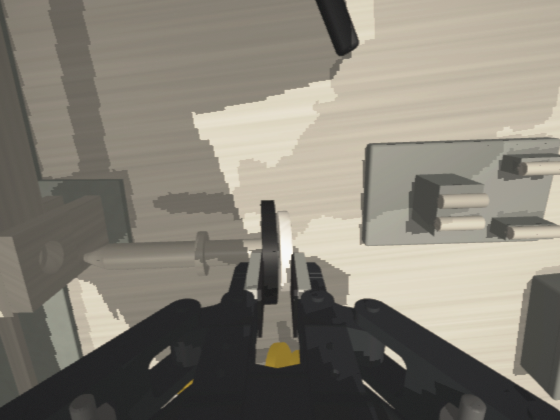

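The pin is out and level, with the nose clear of the lug at (90,256). Measuring the stand and the pin's offset in the gripper.

Run:
```python
from h import *
o=dict(position=np.array([.5569,.163,.2423]),orientation=np.array([-1.571,0,1.4555]))
T=Tw(o)
P=lambda x,z,w=0: proj("wrist",(T@[x,.2423-z,w,1])[:3],o).round(1)
for n,x in [("collar",-.0446),("nose",-.1016),("discfront",-.0086)]:
    print(n,[P(x,z,w).tolist() for z,w in ((.0585,0),(.0585,.012),(.0585,-.012))])
def tl(uv,z): # tool coords x,z
    p=np.linalg.inv(T)@np.r_[at_z("wrist",uv,z,o),1]; return p[[0,2]].round(4)
for n,uv,z in [("base tl",(367,145),.01),("bl",(363,243),.01),("tr",(558,138),.01),("br",(560,240),.01),("shank rods near end a",(440,201),.047),("b",(436,223),.047),("discrod a",(517,168),.03),("b",(508,233),.03)]: print(n,tl(uv,z), at_z("wrist",uv,z,o)[:2].round(4))
for z in (.05,.06): print("seat",tl((505,215.6),.055))
g=cv2.imread("pics/w8.png");a=cv2.resize(g[190:300,70:320],(750,330),interpolation=cv2.INTER_CUBIC);b=cv2.resize(g[125:265,350:560],(390,260),interpolation=cv2.INTER_CUBIC)
c=np.zeros((590,750,3),np.uint8);c[:330]=a;c[330:,:390]=b;cv2.imwrite("pics/w8c.png",c)
```

```text
collar [[196.0, 256.7], [194.2, 236.2], [197.6, 276.4]]
nose [[90.9, 256.8], [86.9, 236.2], [94.7, 276.5]]
discfront [[262.3, 256.7], [262.0, 236.1], [262.6, 276.4]]
base tl [0.0569 0.0549] [0.5089 0.2259]
bl [ 0.0599 -0.0129] [0.5767 0.221 ]
tr [0.178  0.0593] [0.5186 0.3466]
br [ 0.198  -0.0107] [0.5904 0.3585]
shank rods near end a [0.0893 0.0281] [0.5393 0.2549]
b [0.089  0.0152] [0.552  0.2532]
discrod a [0.1408 0.0435] [0.5299 0.3079]
b [0.1445 0.0025] [0.5711 0.3068]
seat [0.1209 0.0223]
seat [0.1209 0.0223]
```

View pics/w8c.png

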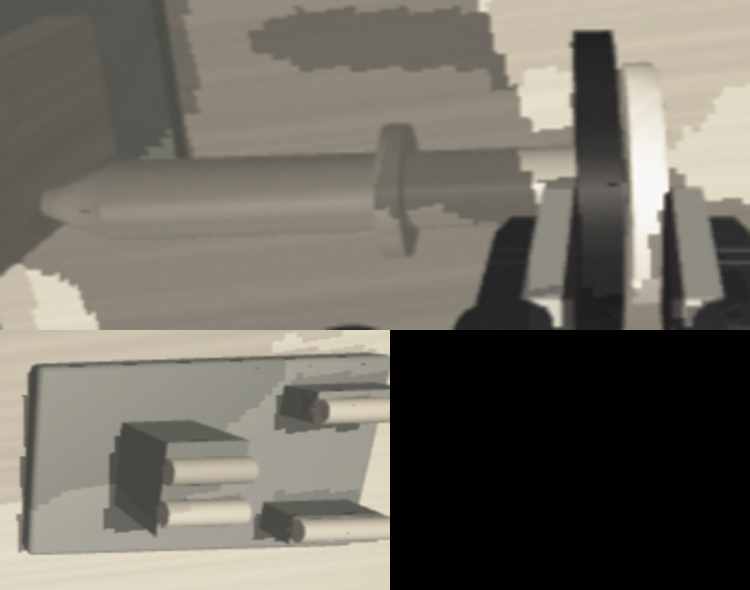

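The stand rods centre on tool z +0.022 and the collar on +0.002, so the shift is about 163 mm along x and 20 mm along z. I'm lifting, traversing and then lowering partway.

Request:
send_rows([
  [0,-0.7,0],
  [0,-0.7,0],
  [0.8,0,0.1],
  [0.8,0,0.1],
  [0.8,0,0.1],
  [0.8,0,0.1],
  [0.88,0,0.1],
  [0,0,0],
], twist=[0,0,0,0,0,0,0,0])

```text
time_s: 23.2
position: [0.5556, 0.3284, 0.2981]
orientation: [-1.571, -0.002, 1.458]
force: [-0.3, -0.7, -1.8]
gripper_width: 0.145
```

Request:
send_rows([
  [0,0,0],
  [0,0.3,0],
  [0,0.3,0],
  [0,0.2,0],
  [0,0.2,0],
  [0,0,0],
  [0,0,0],
  [0,0,0],
], twist=[0,0,0,0,0,0,0,0])

```text
time_s: 24.0
position: [0.5561, 0.3253, 0.2587]
orientation: [-1.572, -0.0, 1.454]
force: [-0.4, 0.7, -1.5]
gripper_width: 0.149
```

Run:
```python
from h import *
T=Tw(dict(position=np.array([.5569,.163,.2423]),orientation=np.array([-1.571,0,1.4555])))
g=(T@[.1635,.002,.0202,1])[:3]
o=get_obs();print(o["force"],o["gripper_width"]*85);move(*g)
g=grab_frame("wrist");cv2.imwrite("pics/w9.png",g)
marks("wrist",["pin","stand_seat"],[.075,.055],o)
```

```text
[-0.38969303  0.70560092 -1.51928661] 12.643526692670235
t 24.0 tool shift mm [ 2.4 18.4  0.8] twist deg 0 pos [0.5561 0.3253 0.2587] yaw 1.454
wrist pin 0.87 [200.  251.8] [0.5484 0.2838 0.075 ]
wrist pin 0.62 [ 43.6 386.9] [0.6281 0.1689 0.075 ]
wrist stand_seat 0.9 [206.5 235.9] [0.5472 0.2832 0.055 ]
```

View pics/w9.png

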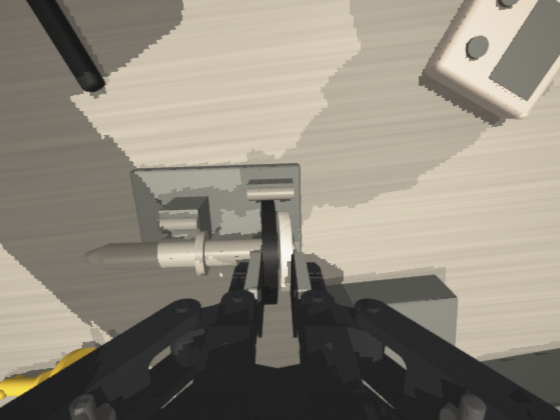

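The pin lies right over the rods. The pin mark (0.548,0.284) matches the seat mark (0.547,0.283). Lowering, releasing and backing up.

Request:
send_rows([
  [0,0.2,0.02],
  [0,0.15,0],
  [0,0.1,0],
  [0,0,0],
  [0,0,0],
  [0,0,0],
  [0,0,0],
  [0,0,0],
], twist=[0,0,0,0,0,0,0,0])

```text
time_s: 24.95
position: [0.5547, 0.3256, 0.2421]
orientation: [-1.572, -0.001, 1.454]
force: [-4.2, -0.1, 11.4]
gripper_width: 0.152
```

Run:
```python
from h import *
o=get_obs();print(o["force"],o["wrist_torque"],o["gripper_width"]*85);move()
```

```text
[-4.1778975  -0.07381925 11.429935  ] [-0.19439094  0.96804073 -0.04997704] 12.927873325948443
t 24.95 tool shift mm [0. 0. 0.] twist deg 0 pos [0.5547 0.3256 0.2421] yaw 1.4545
```

Request:
send_rows([
  [0,0,0],
  [0,0,0],
  [0,0,0],
  [0,0,0],
  [0,-0.2,0],
  [0,-0.6,0],
  [0,-0.9,0],
  [0,-0.9,0],
], twist=[0,0,0,0,0,0,0,0], jaw=0.45)

```text
time_s: 25.75
position: [0.5548, 0.3252, 0.3452]
orientation: [-1.57, 0.001, 1.454]
force: [-0.2, 0.4, -0.1]
gripper_width: 0.446
```

Run:
```python
from h import *
o=get_obs();print(o["force"]);move();g=grab_frame("wrist");cv2.imwrite("pics/w10.png",g)
marks("wrist",["pin","pin_grip","stand_seat"],[.055,.055,.055],o)
grab_frame("top");marks("top",["pin","carriage_handle","pot0"],[.055,.08,.022])
```

```text
[-0.19828909  0.37318735 -0.10801548]
t 25.75 tool shift mm [0. 0. 0.] twist deg 0 pos [0.5548 0.3252 0.3452] yaw 1.454
wrist pin 0.74 [100.4 323.8] [0.6573 0.1372 0.055 ]
wrist pin 0.63 [224.5 197.4] [0.5444 0.28   0.055 ]
wrist pin_grip 0.9 [276.1 202.5] [0.5542 0.3237 0.055 ]
wrist pin_grip 0.88 [133.2 319.7] [0.6565 0.1705 0.055 ]
wrist stand_seat 0.88 [228.4 199.6] [0.5468 0.283  0.055 ]
top pin 0.57 [196.7 184.2] [0.5455 0.2824 0.055 ]
top pin 0.55 [244.8 153.3] [0.6642 0.1069 0.055 ]
top pin 0.51 [195.5 270.3] [0.2299 0.2765 0.055 ]
top carriage_handle 0.77 [327.7 214.1] [ 0.4387 -0.1994  0.08  ]
top pot0 0.61 [305.7 220.6] [ 0.4184 -0.1238  0.022 ]
top pot0 0.53 [279.8 216.7] [ 0.4318 -0.0266  0.022 ]
top pot0 0.41 [341.9 230.9] [ 0.3817 -0.2592  0.022 ]
```

Request:
send_rows([
  [-0.95,0,0.08],
  [-0.95,0,0.08],
  [-0.95,0,0.08],
  [-0.95,0,0.08],
  [-0.95,0,0.08],
  [-0.95,0,0.08],
  [-0.95,0,0.08],
  [-0.95,0,0.08],
], twist=[0,0,0,0,0,0,0,0])

```text
time_s: 26.95
position: [0.4933, 0.0251, 0.3433]
orientation: [-1.569, 0.0, 1.454]
force: [1.0, -0.2, -0.7]
gripper_width: 0.452
```

Request:
send_rows([
  [-0.95,0,0.1],
  [-0.95,0,0.1],
  [-0.95,0,0.1],
  [-0.95,0,0.1],
  [-0.95,0,0.1],
  [-0.95,0,0.1],
  [0,0,0],
  [0,0,0],
], twist=[0,0,0,0,0,0,0.05,0.07])

```text
time_s: 27.75
position: [0.4431, -0.1986, 0.3431]
orientation: [-1.569, -0.0, 1.195]
force: [-0.5, -0.1, -0.3]
gripper_width: 0.455
```

Request:
send_rows([
  [0,0,0],
  [0,0,0],
  [0,0,0],
  [0,0,0],
  [0,0,0],
  [0,0,0],
  [0,0,0],
  [0,0,0],
], twist=[0.07,0.07,0.07,0.07,0.07,0.07,0.07,0.07])

```text
time_s: 28.55
position: [0.4435, -0.197, 0.3432]
orientation: [-1.57, 0.002, 0.024]
force: [-0.2, -0.1, 0.3]
gripper_width: 0.447
```

Request:
send_rows([
  [0,0,0],
  [0,0,0],
  [0,0,0],
  [0,0,0],
  [0,0,0],
  [0,0,0],
  [0,0,0],
  [0,0,0],
], twist=[0.07,0,0,0,0,0,0,0])

```text
time_s: 29.35
position: [0.4438, -0.1972, 0.3443]
orientation: [-1.571, -0.0, -0.116]
force: [0.8, 0.1, -0.1]
gripper_width: 0.452
```

Run:
```python
from h import *
o=get_obs();g=grab_frame("wrist");cv2.imwrite("pics/w11.png",g)
for l in outline_of("wrist","carriage_handle"): 
  r=np.argwhere(l["mask"]);print(round(l["score"],2),l["uv"],r.min(0),r.max(0))
marks("wrist",["carriage_handle","carriage_floor","pot0"],[.08,.022,.022],o)
move(.4435,-.196,.25,-.117)
O=np.array([.5261,-.0918,0]);ex=np.array([.9932,-.1167,0]);ey=np.array([.1167,.9932,0])
H=np.array([.4435,-.196,.09])
print("pred handle top corners",[proj("wrist",H+a*ex+b*ey,o).round(0).tolist() for a,b in((-.007,-.015),(.007,-.015),(.007,.015),(-.007,.015))])
```

```text
0.77 [286.2, 76.4] [  0 160] [237 393]
wrist carriage_handle 0.58 [278.8 212.6] [ 0.446  -0.1978  0.08  ]
wrist carriage_floor 0.65 [274.6  65.8] [ 0.4558 -0.0844  0.022 ]
wrist pot0 0.69 [232.9 250.4] [ 0.3929 -0.2512  0.022 ]
wrist pot0 0.67 [239.3 107. ] [ 0.4205 -0.1141  0.022 ]
wrist pot0 0.63 [233.8  20.5] [ 0.4263 -0.0464  0.022 ]
t 29.6 tool shift mm [-0.5 94.3  1.2] twist deg 0.0 pos [ 0.4438 -0.1972  0.3443] yaw -0.1167
pred handle top corners [[266.0, 233.0], [284.0, 233.0], [285.0, 196.0], [266.0, 196.0]]
```

View pics/w11.png

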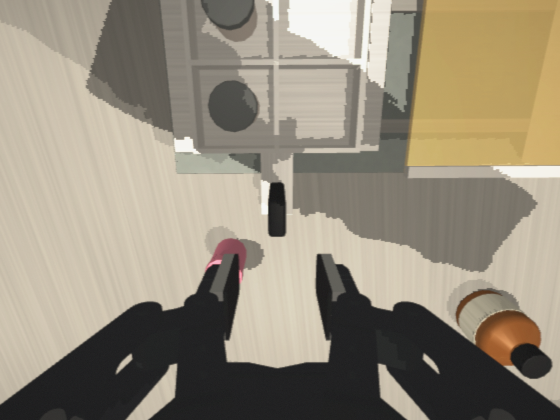

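Handle at (277,210), between the fingers' lines. Both pots stand in the left compartments at (228,12) and (233,105). Descending and gripping the handle.

Request:
send_rows([
  [0,0.6,0.03],
  [0,0.6,0],
  [0,0.6,0],
  [0,0.6,0],
  [0,0.45,0],
  [0,0,0],
  [0,0,0],
  [0,0,0],
], twist=[0,0,0,0,0,0,0,0])

```text
time_s: 30.4
position: [0.4445, -0.1964, 0.2314]
orientation: [-1.572, -0.002, -0.117]
force: [-0.6, -0.7, 0.4]
gripper_width: 0.454
```

Request:
send_rows([
  [0,0,0],
  [0,0,0],
  [0,0,0],
  [0,0,0],
  [0,0,0],
  [0,0,0],
  [0,0,0],
  [0,0,0],
], twist=[0,0,0,0,0,0,0,0], jaw=0, force=25)

```text
time_s: 31.2
position: [0.4443, -0.1963, 0.2313]
orientation: [-1.572, -0.002, -0.116]
force: [-1.4, 0.1, 6.6]
gripper_width: 0.16
```

Request:
send_rows([
  [0.05,0,0],
  [0.1,0,0],
  [0.2,0,0],
  [0.3,0,0],
  [0.3,0,0],
  [0.3,0,0],
  [0.3,0,0],
  [0.3,0,0],
], twist=[0,0,0,0,0,0,0,0])

```text
time_s: 32.0
position: [0.5177, -0.2046, 0.2313]
orientation: [-1.571, -0.0, -0.116]
force: [-2.8, 2.2, 7.8]
gripper_width: 0.158
```

Request:
send_rows([
  [0.3,0,0],
  [0.3,0,0],
  [0.3,0,0],
  [0.3,0,0],
  [0.2,0,0],
  [0.1,0,0],
  [0.05,0,0],
  [0,0,0],
], twist=[0,0,0,0,0,0,0,0])

```text
time_s: 32.8
position: [0.5796, -0.2116, 0.2314]
orientation: [-1.571, -0.002, -0.116]
force: [0.1, 3.1, 6.4]
gripper_width: 0.161
```

Run:
```python
from h import *
o=get_obs();print(o["force"],o["gripper_width"]*85)
s=np.array([.4438,-.1972]);d=o["position"][:2]-s;print("travel",d@[.9932,-.1167],d@[.1167,.9932]);move()
```

```text
[0.08169117 3.11826465 6.3564076 ] 13.684340251046086
travel 0.13656052981600464 0.0015530581980185436
t 32.8 tool shift mm [0. 0. 0.] twist deg 0 pos [ 0.5796 -0.2116  0.2314] yaw -0.1158
```

Request:
send_rows([
  [0.04,0,0],
  [0.04,0,0],
  [0.04,0,0],
  [0.04,0,0],
  [0,0,0],
  [0,0,0],
  [0,0,0],
  [0,0,0],
], twist=[0,0,0,0,0,0,0,0])

```text
time_s: 33.6
position: [0.5834, -0.212, 0.2313]
orientation: [-1.571, 0.005, -0.117]
force: [-11.8, 2.7, 12.4]
gripper_width: 0.16
```

Run:
```python
from h import *
o=get_obs();print(o["force"],o["gripper_width"]*85)
s=np.array([.4443,-.1963]);d=o["position"][:2]-s;print("travel",d@[.9932,-.1167],d@[.1167,.9932]);move()
```

```text
[-11.75717836   2.69570812  12.35277068] 13.608911020925357
travel 0.13995554444691657 0.0006786247859799202
t 33.6 tool shift mm [0. 0. 0.] twist deg 0 pos [ 0.5834 -0.212   0.2313] yaw -0.1166
```

Request:
send_rows([
  [0,0,0],
  [0,0,0],
  [0,0,0],
  [0,0,0],
  [0,-0.5,0],
  [0,-0.8,0],
  [0,-0.8,0],
  [0,-0.8,0],
], twist=[0,0,0,0,0,0,0,0], jaw=0.45)

```text
time_s: 34.4
position: [0.5854, -0.2126, 0.3472]
orientation: [-1.571, 0.0, -0.117]
force: [0.4, -0.9, -0.3]
gripper_width: 0.454
```

Request:
send_rows([
  [-0.16,0,0.95],
  [-0.16,0,0.95],
  [-0.16,0,0.95],
  [-0.16,0,0.95],
  [-0.16,0,0.95],
  [-0.16,0,0.95],
  [-0.16,0,0.95],
  [-0.16,0,0.95],
], twist=[0,0,0,0,0,0,0,0])

```text
time_s: 35.2
position: [0.5698, 0.0968, 0.3462]
orientation: [-1.571, -0.0, -0.117]
force: [0.6, 0.4, -0.7]
gripper_width: 0.45
```

Request:
send_rows([
  [-0.16,0,0.95],
  [-0.16,0,0.95],
  [-0.16,0,0.95],
  [-0.16,0,0.95],
  [-0.16,0,0.95],
  [-0.16,0,0.95],
  [0,0,0],
  [0,0,0],
], twist=[0,0,0,0,0,0,-0.05,-0.07])

```text
time_s: 36.0
position: [0.558, 0.328, 0.3456]
orientation: [-1.571, 0.0, 0.142]
force: [-0.1, -0.2, -0.8]
gripper_width: 0.45
```

Request:
send_rows([
  [0,0,0],
  [0,0,0],
  [0,0,0],
  [0,0,0],
  [0,0,0],
  [0,0,0],
  [0,0,0],
  [0,0,0],
], twist=[-0.07,-0.07,-0.07,-0.07,-0.07,-0.07,-0.07,-0.07])

```text
time_s: 36.8
position: [0.5585, 0.3263, 0.3459]
orientation: [-1.571, 0.0, 1.314]
force: [-0.1, 0.0, 0.2]
gripper_width: 0.448
```

Request:
send_rows([
  [0,0,0],
  [0,0,0],
  [0,0,0],
  [0,0,0],
  [0,0,0],
  [0,0,0],
  [0,0,0],
  [0,0,0],
], twist=[-0.07,0,0,0,0,0,0,0])

```text
time_s: 37.6
position: [0.5584, 0.3262, 0.3462]
orientation: [-1.571, 0.0, 1.454]
force: [0.1, 1.0, -0.5]
gripper_width: 0.451
```

Run:
```python
from h import *
move(.5552,.3255,.2425,1.454)
o=get_obs();g=grab_frame("wrist");cv2.imwrite("pics/w12.png",g)
marks("wrist",["pin","pin_grip","stand_seat"],[.055,.055,.055],o)
for l in outline_of("wrist","pin_grip"): 
  r=np.argwhere(l["mask"]);print(round(l["score"],2),l["uv"],r.min(0),r.max(0))
grab_frame("top");marks("top",["carriage_handle","pot0","carriage_floor"],[.08,.022,.022])
```

```text
t 37.6 tool shift mm [ -1.  103.7   3.1] twist deg -0.0 pos [0.5584 0.3262 0.3462] yaw 1.4537
wrist pin 0.78 [ 97.9 321.5] [0.6589 0.1358 0.055 ]
wrist pin 0.65 [226.3 195.9] [0.5474 0.2827 0.055 ]
wrist pin_grip 0.9 [271.  193.6] [0.5499 0.3214 0.055 ]
wrist pin_grip 0.68 [132.5 313.7] [0.6542 0.172  0.055 ]
wrist stand_seat 0.7 [224.  196.2] [0.5474 0.2807 0.055 ]
0.65 [107.5, 313.6] [290  59] [329 150]
0.56 [247.1, 194.1] [163 155] [229 288]
0.48 [0.0, 358.4] [349   0] [363   3]
top carriage_handle 0.75 [328.5 176.5] [ 0.5763 -0.202   0.08  ]
top pot0 0.54 [287.9 181. ] [ 0.5675 -0.0554  0.022 ]
top pot0 0.45 [337.5 231.2] [ 0.3804 -0.2427  0.022 ]
top pot0 0.33 [199.2 185.5] [0.5459 0.2793 0.022 ]
top carriage_floor 0.77 [299.9 173.1] [ 0.5984 -0.1005  0.022 ]
top carriage_floor 0.46 [198.1 188.2] [0.5355 0.2832 0.022 ]
```

Request:
send_rows([
  [-0.025,0.5,0.08],
  [0,0.5,0],
  [0,0.5,0],
  [0,0.4,0],
  [0,0.4,0],
  [0,0.29,0],
  [0,0,0],
  [0,0,0],
], twist=[-0.016,0,0,0,0,0,0,0])

```text
time_s: 38.85
position: [0.5552, 0.3256, 0.2428]
orientation: [-1.571, 0.0, 1.488]
force: [-1.2, -0.5, 0.2]
gripper_width: 0.451
```

Request:
send_rows([
  [0,0,0],
  [0,0,0],
  [0,0,0],
  [0,0,0],
  [0,0,0],
  [0,0,0],
  [0,0,0],
  [0,0,0],
], twist=[0,0,0,0,0,0,0,0], jaw=0, force=50)

```text
time_s: 39.65
position: [0.5555, 0.3259, 0.2441]
orientation: [-1.573, -0.001, 1.488]
force: [-1.8, 0.2, 6.7]
gripper_width: 0.144
```

Run:
```python
from h import *
o=get_obs();print(o["force"],o["wrist_torque"],o["gripper_width"]*85);move(.5552,.3255,.2425)
```

```text
[-1.81856791  0.20460652  6.67310436] [ 0.1538406   0.17653301 -0.00715749] 12.213439897362573
t 39.65 tool shift mm [-0.5  1.6  0.3] twist deg 0 pos [0.5555 0.3259 0.2441] yaw 1.4878
```

Request:
send_rows([
  [0,-0.4,0],
  [0,-0.5,0],
  [0,-0.4,0],
  [0,0,0],
  [-0.5,0,-0.08],
  [-0.6,0,-0.08],
  [-0.6,0,-0.08],
  [-0.6,0,-0.08],
], twist=[0,0,0,0.016,0,0,0,0])

```text
time_s: 40.45
position: [0.5567, 0.2319, 0.2941]
orientation: [-1.57, 0.0, 1.454]
force: [-0.6, -0.1, -1.2]
gripper_width: 0.141
```

Request:
send_rows([
  [-0.6,0,-0.1],
  [-0.5,0,-0.1],
  [-0.4,0,0],
  [0,0.4,0],
  [0,0.4,0],
  [0,0.4,0],
  [0,0,0],
  [0,0,0],
], twist=[0,0,0,0,0,0,0,0])

```text
time_s: 41.25
position: [0.5577, 0.1722, 0.2465]
orientation: [-1.57, 0.0, 1.454]
force: [0.7, 0.6, -1.0]
gripper_width: 0.147
```

Run:
```python
from h import *
o=get_obs();print(o["force"],o["wrist_torque"],o["gripper_width"]*85);move(.558,.173,.248,1.4545)
g=grab_frame("wrist");cv2.imwrite("pics/w13.png",g)
marks("wrist",["pin","pin_grip","dock_mouth"],[.06,.06,.06],o)
for l in outline_of("wrist","pin")[:2]:
  m=l["mask"]; print(round(l["score"],2),l["uv"])
  for c in range(80,260,12):
    r=np.flatnonzero(m[:,c]); 
    if len(r): print(c,r.min(),r.max(),end="; ")
a=cv2.resize(cv2.imread("pics/w8.png")[190:310,60:320],(780,300),interpolation=cv2.INTER_CUBIC);b=cv2.resize(g[190:310,60:320],(780,300),interpolation=cv2.INTER_CUBIC)
cv2.imwrite("pics/w13c.png",np.vstack([a,b]))
```

```text
[ 0.66043108  0.57925691 -1.00255154] [ 0.0144792  -0.02614944  0.02053208] 12.463401769955752
t 41.25 tool shift mm [ 0.9 -1.5 -0.2] twist deg -0.0 pos [0.5577 0.1722 0.2465] yaw 1.4542
wrist pin 0.63 [200.7 247.9] [0.5486 0.1305 0.06  ]
wrist pin_grip 0.93 [272.9 379.9] [0.6435 0.1588 0.06  ]
wrist pin_grip 0.83 [276.5 244.5] [0.5514 0.1719 0.06  ]
wrist dock_mouth 0.58 [ 37.2 255.6] [0.5426 0.0401 0.06  ]
0.81 [269.3, 354.9]
0.66 [222.2, 247.4]
92 246 257; 104 242 261; 116 238 264; 128 238 263; 140 238 263; 152 238 262; 164 237 262; 176 237 262; 188 237 261; 200 227 270; 212 236 261; 224 236 260; 236 235 260; 248 235 259;
```

View pics/w13c.png

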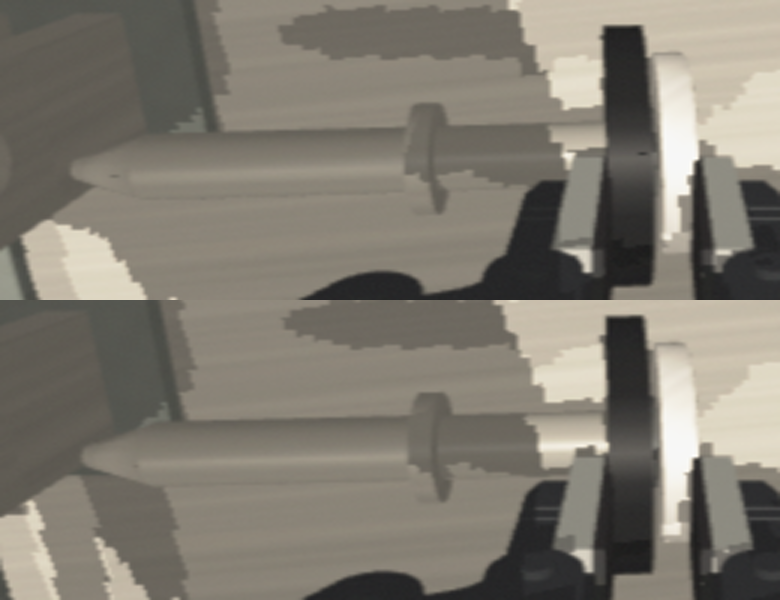

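In the stacked crops (first draw on top, now below), the pin hangs about 3–4 mm lower in the gripper and rows shift by −4.6 px. Its yaw and pitch are nearly unchanged.

Run:
```python
from h import *
o=dict(position=np.array([.5569,.163,.2423]),orientation=np.array([-1.571,0,1.4555]));T=Tw(o)
P=lambda x,y,w=0: proj("wrist",(T@[x,y,w,1])[:3],o)
a=P(-.0426,.1838,.002)
for y,w in((.1838,.002),(.1868,.002),(.1888,.002),(.1838,.003)): print(y,w,P(-.0426,y,w).round(1),P(-.1016,y,w).round(1))
O=np.array([.5261,-.0918,0])
```

```text
0.1838 0.002 [199.4 253.4] [ 90.3 253.4]
0.1868 0.002 [200.7 251. ] [ 93.4 251.1]
0.1888 0.002 [201.5 249.5] [ 95.4 249.5]
0.1838 0.003 [199.3 251.7] [ 89.9 251.7]
```

Request:
send_rows([
  [0,0,-0.045],
  [-0.2,0,0],
  [-0.2,0,0],
  [-0.2,0,0],
  [-0.2,0,0],
  [-0.2,0,0],
  [-0.15,0,0],
  [0,0,0],
], twist=[0,0,0,0,0,0,0,0])

```text
time_s: 42.3
position: [0.5544, 0.1253, 0.2467]
orientation: [-1.571, 0.0, 1.453]
force: [0.4, 0.5, -0.8]
gripper_width: 0.147
```

Run:
```python
from h import *
o=get_obs();print(o["force"],o["wrist_torque"],o["gripper_width"]*85);move(.548,.0854)
```

```text
[ 0.3751021   0.45963774 -0.77928136] [ 0.07897453 -0.00856337  0.03366818] 12.461037809272172
t 42.3 tool shift mm [-40.4   0.    1.6] twist deg 0 pos [0.5544 0.1253 0.2467] yaw 1.4528
```

No resistance through the outer lug. Continuing.

Request:
send_rows([
  [-0.12,0,0],
  [-0.12,0,0],
  [-0.12,0,0],
  [-0.12,0,0],
  [-0.12,0,0],
  [-0.12,0,0],
  [-0.12,0,0],
  [0,0,0],
], twist=[0,0,0,0,0,0,0,0])

```text
time_s: 43.1
position: [0.5505, 0.0923, 0.2467]
orientation: [-1.571, 0.0, 1.453]
force: [0.0, 0.4, -1.3]
gripper_width: 0.146
```

Run:
```python
from h import *
o=get_obs();print(o["force"],o["wrist_torque"],o["gripper_width"]*85);move(.548,.0854)
```

```text
[ 0.00983779  0.41598041 -1.34625145] [ 0.05402282 -0.01693681  0.04233786] 12.378632210229041
t 43.1 tool shift mm [-7.1  0.   1.7] twist deg 0 pos [0.5505 0.0923 0.2467] yaw 1.4533
```

Still free, with 7 mm left. Pressing home until the collar shows force.

Request:
send_rows([
  [-0.06,0,0],
  [-0.06,0,0],
  [-0.05,0,0],
  [-0.05,0,0],
  [0,0,0],
  [0,0,0],
  [0,0,0],
  [0,0,0],
], twist=[0,0,0,0,0,0,0,0])

```text
time_s: 43.9
position: [0.5496, 0.0844, 0.2467]
orientation: [-1.571, -0.0, 1.454]
force: [0.4, 1.5, -0.3]
gripper_width: 0.143
```

Run:
```python
from h import *
o=get_obs();print(o["force"],o["wrist_torque"],o["gripper_width"]*85);move(.548,.0854)
```

```text
[ 0.35703654  1.52079656 -0.33734201] [ 0.53374212 -0.04531305 -0.05173246] 12.169783078190964
t 43.9 tool shift mm [0.8 0.  1.7] twist deg 0 pos [0.5496 0.0844 0.2467] yaw 1.4544
```

Request:
send_rows([
  [-0.04,0,0],
  [-0.04,0,0],
  [-0.02,0,0],
  [0,0,0],
  [0,0,0],
  [0,0,0],
  [0,0,0],
  [0,0,0],
], twist=[0,0,0,0,0,0,0,0])

```text
time_s: 44.7
position: [0.5494, 0.0823, 0.2476]
orientation: [-1.572, -0.007, 1.456]
force: [0.1, 12.5, 3.7]
gripper_width: 0.141
```

Run:
```python
from h import *
o=get_obs();print(o["force"],o["wrist_torque"],o["gripper_width"]*85);move(.548,.0854)
```

```text
[ 0.11917111 12.5236558   3.6665096 ] [ 2.81421318  0.01332754 -0.09291019] 11.983939026058907
t 44.7 tool shift mm [2.9 0.  1.7] twist deg 0 pos [0.5494 0.0823 0.2476] yaw 1.4563
```

Request:
send_rows([
  [-0.03,0,0],
  [0,0,0],
  [0,0,0],
  [0,0,0],
  [0,0,0],
  [0,0,0],
  [0,0,0],
  [0,0,0],
], twist=[0,0,0,0,0,0,0,0])

```text
time_s: 45.5
position: [0.5493, 0.0817, 0.2479]
orientation: [-1.572, -0.009, 1.457]
force: [0.6, 16.2, 4.7]
gripper_width: 0.143
```

Run:
```python
from h import *
o=get_obs();print(o["force"],o["wrist_torque"],o["gripper_width"]*85);move()
g=grab_frame("wrist");cv2.imwrite("pics/w14.png",g)
def cl(n):
  g=cv2.imread(n);x=g[:, :,:]
  print(n,[ (l["uv"]) for l in []])
marks("wrist",["pin","dock_mouth","pin_grip"],[.06,.06,.06],o)
# collar-to-lug gap: brightness profile along the shank row band, against the seated picture w7
for n in("pics/w7.png","pics/w14.png"):
  im=cv2.cvtColor(cv2.imread(n),cv2.COLOR_BGR2GRAY); print(n,im[246:256,150:270:3].mean(0).astype(int).tolist())
```

```text
[ 0.60448431 16.20897594  4.733768  ] [ 3.42483623e+00 -3.38656199e-03 -1.08872680e-01] 12.163815724472977
t 45.5 tool shift mm [0. 0. 0.] twist deg 0 pos [0.5493 0.0817 0.2479] yaw 1.4569
wrist pin 0.81 [205.  245.4] [0.5403 0.044  0.06  ]
wrist dock_mouth 0.84 [202.3 249.5] [0.5425 0.0421 0.06  ]
wrist pin_grip 0.88 [280.  245.8] [0.5454 0.0849 0.06  ]
wrist pin_grip 0.52 [388.8 375.8] [0.6434 0.144  0.06  ]
pics/w7.png [145, 144, 143, 114, 149, 157, 157, 158, 158, 153, 114, 106, 101, 101, 109, 117, 118, 117, 109, 114, 114, 115, 115, 115, 115, 115, 115, 116, 115, 115, 115, 116, 115, 116, 114, 114, 114, 88, 40, 40]
pics/w14.png [152, 151, 152, 155, 155, 154, 108, 151, 154, 154, 155, 135, 111, 111, 99, 99, 113, 113, 110, 107, 118, 119, 117, 113, 112, 112, 113, 113, 113, 113, 113, 113, 113, 113, 114, 114, 114, 102, 42, 41]
```

The pin mark (0.540,0.044) agrees with the mouth (0.542,0.043), and the collar resists with 16 N. I'm letting it go, recentring and rising.

Request:
send_rows([
  [0,0,0],
  [0,0,0],
  [0.03,0,0],
  [0.06,0,0],
  [0.03,0,0],
  [0,0,0],
  [0,0,0],
  [0,0,0],
], twist=[0,0,0,0,0,0,0,0], jaw=0.38)

```text
time_s: 46.5
position: [0.5495, 0.0835, 0.2466]
orientation: [-1.571, 0.0, 1.454]
force: [0.1, -0.6, -0.4]
gripper_width: 0.378
```

Run:
```python
from h import *
o=get_obs();print(o["force"],o["wrist_torque"],o["gripper_width"]*85);move(.5475,.0848)
```

```text
[ 0.07587299 -0.61004432 -0.41096123] [-0.01099225  0.01382062  0.02233829] 32.103174807580515
t 46.5 tool shift mm [ 1.  -0.   2.1] twist deg 0 pos [0.5495 0.0835 0.2466] yaw 1.4538
```

Request:
send_rows([
  [0,-0.3,0],
  [0,-0.5,0],
  [0,-0.6,0],
  [0,-0.7,0],
  [0,0,0],
  [0,0,0],
  [0,0,0],
  [0,0,0],
], twist=[0,0,0,0,0,0,0,0])

```text
time_s: 47.3
position: [0.549, 0.0837, 0.3297]
orientation: [-1.569, 0.0, 1.454]
force: [0.8, 0.0, 0.5]
gripper_width: 0.378
```

Run:
```python
from h import *
o=get_obs();move(.5469,.0821,.3308);g=grab_frame("wrist");cv2.imwrite("pics/w15.png",g)
marks("wrist",["pin","dock_mouth","pin_grip"],[.06,.06,.06],o)
O=np.array([.5261,-.0918,0]);ex=np.array([.9932,-.1167,0]);ey=np.array([.1167,.9932,0]);ez=np.array([0,0,1])
L=lambda y,z,x=0:proj("wrist",O+y*ey+z*ez+x*ex,o).round(1)
print("pred collar front/back",L(.136,.06),L(.140,.06),"disc front",L(.170,.06,-.025),"plate outer",L(.191,.06,-.02),"pressed",L(.185,.06,-.02))
im=cv2.cvtColor(g,cv2.COLOR_BGR2GRAY)
r=int(L(.17,.06)[1]); a=cv2.cvtColor(cv2.imread("pics/w6.png"),cv2.COLOR_BGR2GRAY)
for nm,i,rr in (("w6",a,range(176,244,8)),("now",im,range(176,244,8))):
  for k in rr: print(nm,k,i[k,215:310:2].tolist())
grab_frame("top");marks("top",["carriage_handle","pot0","pin","carriage_floor"],[.08,.022,.06,.022])
grab_frame("scene");marks("scene",["pot0","carriage_handle","carriage_floor"],[.022,.08,.022])
```

```text
t 47.3 tool shift mm [-1.9 -1.1  1.9] twist deg 0 pos [0.549  0.0837 0.3297] yaw 1.4541
wrist pin 0.96 [226.2 204.9] [0.5396 0.0432 0.06  ]
wrist pin 0.76 [320.1 315.4] [0.6516 0.11   0.06  ]
wrist dock_mouth 0.87 [226.2 208.6] [0.5427 0.0427 0.06  ]
wrist pin_grip 0.94 [363.7 307.8] [0.6483 0.1492 0.06  ]
wrist pin_grip 0.57 [277.8 203.6] [0.5434 0.0844 0.06  ]
pred collar front/back [226.8 207.7] [231.8 207.7] disc front [268.9 177. ] plate outer [295.7 183.3] pressed [288.  183.3]
w6 176 [78, 75, 75, 78, 84, 85, 84, 84, 84, 82, 79, 77, 76, 78, 78, 77, 76, 74, 84, 92, 92, 91, 91, 90, 90, 90, 91, 90, 35, 22, 23, 31, 78, 163, 167, 166, 165, 165, 165, 165, 165, 166, 167, 166, 168, 168, 168, 167]
w6 184 [83, 84, 83, 83, 83, 83, 82, 80, 81, 80, 81, 76, 75, 75, 75, 76, 76, 76, 81, 91, 91, 91, 91, 92, 91, 91, 92, 90, 36, 24, 25, 28, 53, 165, 169, 170, 169, 129, 182, 183, 178, 172, 168, 167, 168, 166, 166, 165]
w6 192 [133, 133, 133, 133, 87, 80, 81, 82, 81, 81, 82, 75, 75, 75, 75, 76, 76, 75, 80, 92, 102, 116, 117, 118, 117, 117, 118, 115, 42, 24, 24, 26, 44, 146, 144, 91, 95, 116, 175, 2
[... 3530 characters left out ...]
1, 131, 130, 129, 129, 167, 210, 210, 210, 208, 208, 207]
top carriage_handle 0.61 [397.  233.3] [ 0.3728 -0.4484  0.08  ]
top carriage_handle 0.58 [330.3 176.7] [ 0.5756 -0.2085  0.08  ]
top pot0 0.47 [289.9 184. ] [ 0.5561 -0.0631  0.022 ]
top pin 0.66 [367.7 159.2] [ 0.6467 -0.3493  0.06  ]
top pin 0.47 [263.2 187.2] [0.5368 0.036  0.06  ]
top pin 0.46 [192.9 272.7] [0.2214 0.2847 0.06  ]
top carriage_floor 0.84 [298.4 170.8] [ 0.6071 -0.0947  0.022 ]
scene pot0 0.41 [245.3 230.2] [ 0.5524 -0.0787  0.022 ]
scene pot0 0.39 [411.7 333.9] [0.4613 0.4842 0.022 ]
scene carriage_handle 0.88 [206.9 201.3] [ 0.5899 -0.2157  0.08  ]
scene carriage_floor 0.71 [232.5 232.2] [ 0.5866 -0.1012  0.022 ]
```

The viewer is used up, so I'm going by the numbers. Compared with the original seated picture, the lug-to-shank gap is equal at 10 px, and the disc-to-plate width is equal at 28.6 px. So the button has sprung out and the collar is home. Next is a numeric check of both pots from above the hood.

Request:
send_rows([
  [-0.7,-0.1,-0.2],
  [-0.7,-0.1,-0.2],
  [-0.7,-0.1,-0.1],
  [-0.7,-0.1,0],
  [-0.7,0,0],
  [-0.7,0,0],
  [0,0,0],
  [0,0,0],
], twist=[0,0,0,0,0,0,0,0])

```text
time_s: 48.75
position: [0.5497, -0.0859, 0.3467]
orientation: [-1.571, -0.0, 1.453]
force: [-0.5, 0.3, -0.3]
gripper_width: 0.379
```

Run:
```python
from h import *
o=get_obs();move();g=grab_frame("wrist");cv2.imwrite("pics/w16.png",g)
marks("wrist",["pot0","carriage_floor","carriage_handle","hood"],[.022,.022,.08,.088],o,.1)
for l in outline_of("wrist","pot0"): print(round(l["score"],2),np.round(l["uv"]),l["mask"].sum(),at_z("wrist",l["uv"],.05,o).round(3))
O=np.array([.5261,-.0918,0]);ex=np.array([.9932,-.1167,0]);ey=np.array([.1167,.9932,0]);ez=np.array([0,0,1])
for n,x,y in (("pot1",.036,-.034),("pot2",.036,.034),("empty1",.104,-.034),("empty2",.104,.034)):
  for z in (.076,.022):
    u=proj("wrist",O+x*ex+y*ey+z*ez,o).astype(int); 
    if 3<u[0]<556 and 3<u[1]<416: print(n,z,u,g[u[1]-3:u[1]+4,u[0]-3:u[0]+4].mean((0,1)).round())
```

```text
t 48.75 tool shift mm [0. 0. 0.] twist deg 0 pos [ 0.5497 -0.0859  0.3467] yaw 1.4526
wrist pot0 0.93 [235.9 207. ] [ 0.559  -0.1283  0.022 ]
wrist pot0 0.56 [61.4 32.7] [ 0.3903 -0.25    0.022 ]
wrist carriage_handle 0.62 [131.2 266.4] [ 0.5838 -0.2141  0.08  ]
wrist hood 0.75 [268.3 301.7] [ 0.6263 -0.1029  0.088 ]
0.74 [232. 205.] 668 [ 0.549 -0.127  0.05 ]
0.65 [285. 200.] 1329 [ 0.55  -0.079  0.05 ]
0.58 [38. 27.] 3386 [ 0.392 -0.25   0.05 ]
pot1 0.076 [225 224] [107. 173. 198.]
pot1 0.022 [234 206] [85. 93. 98.]
pot2 0.076 [308 224] [124. 192. 218.]
pot2 0.022 [303 205] [87. 93. 94.]
empty1 0.076 [229 297] [73. 77. 79.]
empty1 0.022 [236 268] [66. 70. 71.]
empty2 0.076 [306 296] [123. 190. 219.]
empty2 0.022 [301 267] [129. 198. 224.]
```

Run:
```python
from h import *
o=get_obs();g=grab_frame("wrist")
O=np.array([.5261,-.0918,0]);ex=np.array([.9932,-.1167,0]);ey=np.array([.1167,.9932,0]);ez=np.array([0,0,1])
for cam in ("wrist","scene","top"):
  if cam!="wrist": grab_frame(cam)
  for n,y in (("pot1",-.034),("pot2",.034)):
    q=np.array([proj(cam,O+(.036+.018*np.cos(t))*ex+(y+.018*np.sin(t))*ey+z*ez,o) for t in np.linspace(0,6.28,24) for z in(.022,.076)])
    print(cam,n,"expected bbox",q.min(0).round(),q.max(0).round(),"area",round(cv2.contourArea(cv2.convexHull(q.astype(np.float32)))))
  for l in outline_of(cam,"pot0"):
    r=np.argwhere(l["mask"])[:,::-1]
    if len(r): print("  seen",round(l["score"],2),r.min(0),r.max(0),len(r))
```

```text
wrist pot1 expected bbox [202. 188.] [251. 245.] area 2047
wrist pot2 expected bbox [284. 188.] [329. 245.] area 1984
  seen 0.74 [267 179] [311 214] 1327
  seen 0.73 [0 0] [80 54] 3352
  seen 0.66 [210 193] [250 214] 672
scene pot1 expected bbox [226. 207.] [239. 226.] area 198
scene pot2 expected bbox [238. 221.] [251. 240.] area 205
  seen 0.48 [248 168] [252 180] 51
top pot1 expected bbox [303. 177.] [313. 188.] area 97
top pot2 expected bbox [285. 174.] [295. 186.] area 96
```

Run:
```python
from h import *
g=grab_frame("wrist");cv2.imwrite("pics/w17.png",g)
im=cv2.cvtColor(g,cv2.COLOR_BGR2GRAY)
print("cols 190..340 step 4, rows 168.. step 4")
for r in range(168,270,4): print(r," ".join("%3d"%v for v in im[r,190:340:4]))
```

```text
cols 190..340 step 4, rows 168.. step 4
168 192 247 238 239 238 240 240 238 237 141 137 135 137 136 140 138 138 135 140 136 139 136 135 133 136 134 137 133 135 136 133 132 136 132 136 133 132 132
172 176 160 159 160 160 161 160 161 123 124 123 123 124 125 125 125 125 125 125 124 125 125 126 125 125 124 126 124 124 124 125 124 124 123 123 122 123 123
176 240 240 241 241 241 242 242 184 196 195 195 196 195 195 195 195 194 195 194 195 179 176 139 140 140 139 139 139 140 139 146 148 184 139 138 138 138 138
180 245 237 238 239 239 239 239 190 194 172 169 169 169 169 169 170 169 168 170 193 169 155 147 141 128 128 128 129 136 138 146 151 143 133 140 133 134 126
184 240 122 136 234 233 238 164 235 152 139 135 135 139 134 138 137 135 134 141 193 137 124 123 124 123 122 124 123 125 136 133 132 135 133 136 133 134 120
188 244 118 161 237 236 239 238 238 141 139 135 135 139 135 137 138 135 134 141 194 136 123 111  69  69  71  69  70 119 136 134 132 134 133 136 133 133 116
192 236 122 147 237 235 238 237 237 140 139 133 134 138 135 136 137 134 134 140 136 131  90  71  76  77  77  80  90  84 112 
[... 2295 characters left out ...]
 199 196 198 199 198 197 199 198 199 199 198 195 190 191 192 196 197 190 195
256 186 200 192 193 198 198 200 200 200 202 107 100  98  31 195 200 199 199 199 199 196 199 198 198 197 198 197 199 198 196 130  44  99  99 172 197 190 195
260 188 199 194 193 198 199 200 200 200 199  99 100  83  32 194 199 199 199 199 199 195 198 197 197 197 198 197 198 198 197 103  32 100 100 123 197 190 197
264 200 196 194 192 197 198 199 112  43  72 100  99  49  29 192 199 199 198 199 199 195 198 197 197 197 198 196 197 198 197  83  33  96 100  99  43  42 187
268 186 192 195 191 197 198  65  35  35  97  99  99  33  31 193 199 199 198 199 198 195 198 197 197 196 198 196 197 198 196  82  30  70  99 100  60  35  35
```

Both lids show as full round circles of equal size, at (226,226) and (290,209), so both pots are upright. The second has slid into a corner of its compartment, which is still on the carriage floor. The arm is touching nothing, so I'm handing in.

```bash
python3 -c "
from plant import *
print(get_obs()['force']);print(job_done())"
```

```text
[ 0.00221655  0.09038726 -0.10796997]
the job is handed in; nothing more can be done
None
```

I did the whole job in the order asked and handed it in at about 49 s of robot time. I found two sample pots and stood both in the tray. The pin was drawn with its button squeezed and parked in the stand. I then pushed the carriage in by its handle, put the pin back in and let it go.

**Last checks:**
- **Carriage:** it travelled 0.140 m and then met the end stop with about 12 N.
- **Pin:** the collar resisted with 16 N when pressed home. After release, the lug-to-shank and disc-to-plate widths (10 px and 28.6 px) match the picture from before the pin was drawn. So the button is out and the collar is against the lug. I did not tug the pin to test the lock.
- **Pots:** both lids show as equal round circles under the roof, so I take both pots to be upright. The second pot sits about 14 mm off on each axis, in a corner of its compartment, and its lid sticks out a little past the roof edge. I left it there.
- **Disagreements:** at the end, the scene and top cameras' networks found at most one of the two pots. I used all 16 pictures before the final pin and pot checks, so those rest on pixel values rather than a viewed image.
- **Other things on the bench:** I gripped only the two pots, the pin and the handle. The pink look-alike pot still shows in its place. I did not check the remaining bystanders one by one.

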